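# Load a ring gauge into the sprung tray of a checking station

### The arm

A 7-joint arm with a two-finger parallel gripper is mounted at the origin on a cart in front of the work surface, level with it; the furniture and walls round the work are solid. World frame = base frame: x ahead of the robot, y to its left, z up, the work surface at z = 0. Lengths are in m, angles in rad, forces in N, time in s.
With the tool pointing down it reaches from about 0.35 to 0.9 m from the base axis. Payload 19.9 kg.
Tool frame: the origin (TCP) lies between the finger pads; the fingertips stand 25 mm ahead of it and the grasp point (between the pads) lies 6 mm ahead of it (robot.tip_extent is the distance from the TCP to the fingertips, in m); x points along the fingers, z is the direction in which the jaws open and shut, and the axes are right-handed (so a half turn about x gives the same grasp; the last joint's range is limited). The gripper opens to 85 mm and grips with 20 to 120 N. Pads are 22 mm wide; open, the fingers measure 114 mm over their backs; the gripper's body (76 mm by 85 mm) begins 54 mm behind the grasp point. The pads swing forward as they close: fully open they stand 13 mm farther back than shut.
Start: joints at [1.284, 0.417, -0.01, 1.614, 0.005, 1.111, -0.053], TCP at [0.151, -0.606, 0.235] pointing down, gripper open.
Joint ranges: [-2.81, 2.81], [-0.39, 2.02], [-1.27, 1.25], [0.06, 2.57], [-1.19, 4.33], [0.19, 2], [-2.82, 2.82]. Speed limits (rad/s): [1.89, 1.89, 2.39, 2.39, 3.01, 3.01, 3.01].

### API

Orientations are given as a rotation vector (axis times angle).
In Python, from plant import robot, eyes, order gives the robot as it stands. The module is installed in compiled form; this text tells all that it offers.
- The arm moves only by the tool send_rows, never from a script. Its argument "plan" is a list of rows, each a list of 7 numbers: the turn, a rotation vector about the tool's x, y, z in degrees, then the shift along the tool's x, y, z in cm, then the gripper's target within -1 to 1 (shut at 1, half-way at 0, fully open at -1). A call has 1 to 20 rows; each row is the pose to reach, as a shift and turn from the pose measured when the call began, along the tool's axes at that moment; what a row does not reach only later rows make up. A row lasts 1/12 s, in which the tool goes at most 41.7 mm and 7.16 degrees, less where a joint would pass 70% of its speed; a pose out of reach is approached as far as the arm can. A call with a gripper value outside its range is refused whole. The fingers move at their own pace and stop on an object; "force" is the grip in N (left out, the last holds). Time passes only in rows, so rows that repeat a pose let the fingers close. It gives the time, the measured TCP pose, the force and the opening at its end, in the units of the state.
- robot.state(): the state, without advancing time (a new reading comes with each control period).
- eyes.capture(name): name is "scene" or "side" or "wrist"; returns a dict with "pixels" (480x640x3 uint8, blue, green, red), "range_z" (480x640 float32, m along the optical axis (not along the pixel's ray), 0 where there is no reading), "mtx" (3x3 intrinsics, pixels), "rvec" (rotation vector, rad) and "tvec" (3), from world to camera coordinates, as OpenCV has them; the wrist camera has in their place "T_tool_cam" (4x4, takes a point from camera to tool coordinates, whose origin is the TCP and whose axes are the tool frame's). Camera axes: x right, y down, z forward; pixel columns grow to the right and rows downward; lengths in m; the calibration is good to about 2 mm. A picture is of the moment at which its call begins: read the wrist's pose just before it.
- order.hand_in(): hands the job in, once; it reports no verdict.
The state is a dict: "time": time; "joints": joint angles; "dq": joint speeds; "joint_torque": joint torques, N m; "tool_pos": TCP position; "tool_rot": TCP orientation; "wrist_force": force on the tool from outside, world axes, zero at the start; "wrist_torque": the same for the moment, N m; "opening": finger opening in m.
Only numpy, scipy, OpenCV 4.12 (cv2) and the standard library are available. Lean on these libraries where they do the work, as an engineer would, in place of code of your own. Each camera call takes 0.05 s, during which the arm holds its last target.

### The job

Press the red release key on the grey checking station so that its sprung tray pops out, and lower the steel ring gauge over the tray's post until it lies flat on the tray. Then push the tray home gently until the catch clicks and it stays shut by itself with the ring inside; never put more than 20 N on the station, and leave the other things on the bench where they are.

Things in the scene. Friction and masses are not known exactly. Their poses are not given: they have to be found in the camera images.
- station: grey box 140 deep (x) x 130 wide (y) x 78 mm high with a sprung tray, fixed to the bench. Origin: centre of its underside; x points from its tray front towards its back, z up. Never load it, its tray or its key, by hand or through the ring, with more than 20 N. A blue power driver hangs beside it, 0.48 m ahead of the robot and 60 mm right of its middle, its tip 40 mm above the bench: go round it
- key_top (a point): middle of the top of the red release key (36 x 50 mm) on the station's roof, 94 mm above the bench when up. Pressed straight down it sinks 11 mm against a spring of 2.5 N (up) to 7 N (down) and then meets a hard stop; the tray is set free after about 4 to 5 mm, at 4 to 5 N
- tray_front (a point): centre of the flat outer face of the black tray front (112 wide, 46 high, 14 mm thick; lower edge 10, upper edge 56 mm above the bench); x points along the direction in which the tray is pushed home. The face stands 22 mm in front of the station's front when the tray is shut
- post_foot (a point): foot of the tray's upright post, on the tray's flat metal floor 20 mm above the bench. The post is 10 mm thick and 16 mm high, its top 6 mm tapered to 4 mm. It stands 53 mm behind the inner face of the tray front and, with the tray out, 40 mm in front of the station's front; the floor has no side walls. Shut in, it is hidden
- tray (a joint): how far the tray is out, m: about 0 latched, 0.085 fully out. Its spring pushes it out with 1 N (out) to 3 N (shut). Before the click the resistance swells to 5 to 7 N, then eases to 4 to 5 N. The catch has unknown play: it clicks 1 to 15 mm past the latched place (at -0.001 to -0.015), and a hard stop follows 1.5 mm later. Let go, a clicked tray returns to about 0 and stays, another comes out
- release (a joint): how far the red key is down, m: 0 up, 0.011 fully down. It also dips by itself about 4 mm while the tray passes the catch and springs up at the click
- ring_gauge: loose steel ring, outer diameter 50, bore 14, 14 mm high, 0.15 kg, lying flat on the bench. Origin: centre of its underside, z along its axis
- plug_gauge: bystander: steel plug gauge, 19 x 120 x 17 mm, lying; origin at the middle of its underside, length along y
- calliper: bystander: grey calliper, 58 x 200 x 15 mm, lying; origin at the middle of its underside, length along y
- coffee_mug: bystander: white mug, 80 wide, 92 mm high; origin at the middle of its underside, handle to its +y
- tape_roll: bystander: blue roll of tape, diameter 89, 25 mm high; origin at the middle of its underside
- oil_can: bystander: white and green oil can with a red spout, diameter 57, 150 mm high; origin at the middle of its underside
- carton: bystander: small brown carton, 75 x 100 x 55 mm; origin at the middle of its underside
Things that resemble listed ones, but are neither listed nor needed, are in the scene too. Of the things that look like the ring_gauge, the smallest one is meant.

How it is judged:
By the outcome, as a careful person would: the job done as asked, in the order asked, and still so for the second after the job is handed in, with the robot touching nothing.
It also fails if it takes over 72 s, if anything falls off the work surface, if the arm or the gripper's body presses on something with over 40 N, if the wrist force passes 120 N, or if a joint passes its speed limit or range.

## Working session

There is one attempt and no reset: what is moved stays moved. The work goes in short steps, Python scripts to look and compute and a tool call to move; the robot and the scene stay as the last step left them, time stands still between calls to the robot, and variables do not carry over. Pictures are saved under pics/ and viewed, and the job is handed in when it is done.

Besides the shell and the picture viewer there is one more tool, called after "Request:" as a command line: name --pt "numbers of a row" for each row, then --argument value for the rest. send_rows: Moves the arm, as the interface text tells. Its arguments: {"type":"object","properties":{"plan":{"type":"array"},"force":{"type":"number"}},"required":["plan"]}

```bash
mkdir -p pics
cat > h.py <<'E'
import numpy as np, cv2
from plant import robot, eyes, order
from scipy.spatial.transform import Rotation as R
def cap(n):
    s=robot.state(); c=eyes.capture(n)
    if n=="wrist":
        T=np.eye(4);T[:3,:3]=R.from_rotvec(s["tool_rot"]).as_matrix();T[:3,3]=s["tool_pos"]
        c["M"]=T@np.array(c["T_tool_cam"])
    else:
        T=np.eye(4);T[:3,:3]=cv2.Rodrigues(np.array(c["rvec"],float))[0];T[:3,3]=np.ravel(c["tvec"])
        c["M"]=np.linalg.inv(T)
    return c
def plane(c,uv,z):
    uv=np.atleast_2d(np.array(uv,float));K=c["mtx"];M=c["M"]
    d=np.c_[(uv[:,0]-K[0,2])/K[0,0],(uv[:,1]-K[1,2])/K[1,1],np.ones(len(uv))]@M[:3,:3].T
    o=M[:3,3];return o+d*((z-o[2])/d[:,2])[:,None]
def cloud(c):
    K=c["mtx"];v,u=np.mgrid[:480,:640];r=c["range_z"]
    p=np.dstack([(u-K[0,2])/K[0,0]*r,(v-K[1,2])/K[1,1]*r,r]);P=p@c["M"][:3,:3].T+c["M"][:3,3];P[r==0]=np.nan;return P
def proj(c,P):
    T=np.linalg.inv(c["M"]);q=np.atleast_2d(P)@T[:3,:3].T+T[:3,3];q=q@np.array(c["mtx"]).T;return q[:,:2]/q[:,2:]
def totool(p,s=None):
    s=s or robot.state();return R.from_rotvec(s["tool_rot"]).inv().apply(np.array(p)-s["tool_pos"])*100
E
python3 - <<'E'
from h import *
s=robot.state();print({k:np.round(v,3) for k,v in s.items()})
for n in("scene","side","wrist"):
    c=cap(n);cv2.imwrite(f"pics/{n}0.png",c["pixels"]);print(n,np.round(c["M"],3).tolist(),np.round(c["mtx"],1).tolist())
E
```

```text
{'time': np.float64(0.0), 'joints': array([ 1.285,  0.418, -0.01 ,  1.614,  0.005,  1.111, -0.053]), 'dq': array([ 0.001, -0.001, -0.001,  0.002, -0.   , -0.   ,  0.001]), 'joint_torque': array([ 2.0000e-03, -8.6444e+01,  6.8000e-01, -4.3490e+01,  1.9000e-02,
        7.0000e-03,  0.0000e+00]), 'tool_pos': array([ 0.151, -0.606,  0.234]), 'tool_rot': array([ 1.028,  1.316, -1.027]), 'wrist_force': array([-0.206,  0.431, -0.443]), 'wrist_torque': array([-0.029, -0.004, -0.037]), 'opening': np.float64(0.085)}
scene [[-0.711, 0.624, -0.325, 1.035], [0.704, 0.633, -0.323, 0.51], [0.004, -0.459, -0.888, 1.478], [0.0, 0.0, 0.0, 1.0]] [[562.2, 0.0, 331.4], [0.0, 562.2, 241.6], [0.0, 0.0, 1.0]]
side [[-0.947, -0.131, 0.294, 0.219], [-0.321, 0.332, -0.887, 0.87], [0.019, -0.934, -0.356, 0.423], [0.0, 0.0, 0.0, 1.0]] [[434.4, 0.0, 318.8], [0.0, 434.4, 233.0], [0.0, 0.0, 1.0]]
wrist [[0.243, -0.924, -0.296, 0.227], [-0.97, -0.232, -0.073, -0.587], [-0.001, 0.305, -0.952, 0.373], [0.0, 0.0, 0.0, 1.0]] [[416.8, 0.0, 322.9], [0.0, 416.8, 240.3], [0.0, 0.0, 1.0]]
```

View pics/scene0.png

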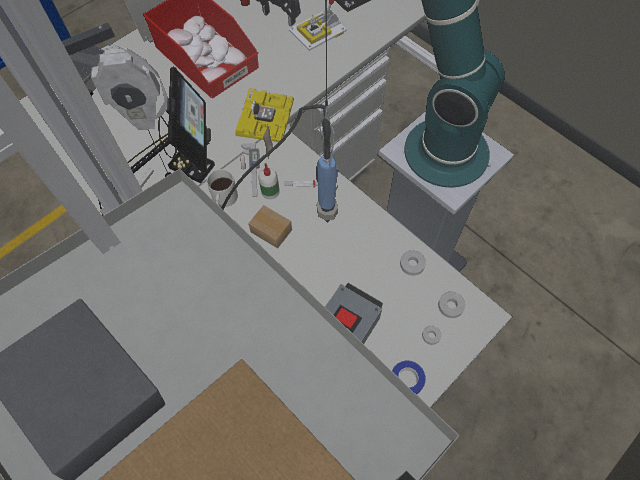

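View pics/side0.png

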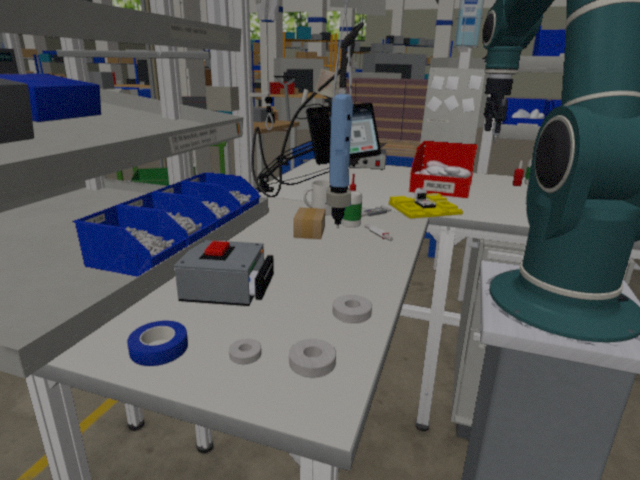

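View pics/wrist0.png

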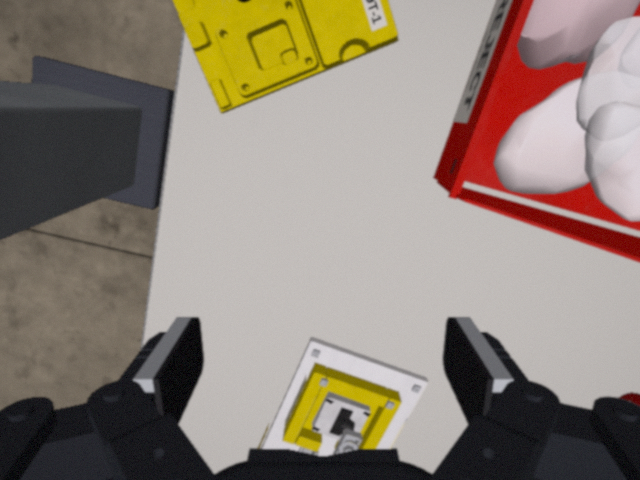

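Run:
```python
from h import *
for n in("scene","side"):
    c=cap(n);P=cloud(c);print(n)
    pts={"scene":[(413,262),(404,262),(452,304),(431,335),(425,335),(431,328),(347,318),(340,300),(357,297),(365,300),(409,377),(270,225),(327,215),(326,165),(300,300),(350,355),(400,400),(440,430),(200,200),(180,178),(455,437)],
         "side":[(245,351),(235,351),(313,357),(352,309),(217,248),(268,275),(220,285),(250,285),(340,215),(240,150),(200,180),(200,245)]}[n]
    for u,v in pts: print((u,v),np.round(P[v,u],3))
    x=c["pixels"]
    if n=="scene": crop=x[230:410,290:490]; cv2.imwrite("pics/sc_crop.png",cv2.resize(crop,None,fx=3.3,fy=3.3,interpolation=2))
    else: cv2.imwrite("pics/si_crop.png",cv2.resize(x[220:400,120:400],None,fx=2.8,fy=2.8,interpolation=2))
```

```text
scene
(413, 262) [0.372 0.186 0.001]
(404, 262) [0.401 0.173 0.023]
(452, 304) [ 0.391  0.349 -0.002]
(431, 335) [0.505 0.367 0.007]
(425, 335) [0.518 0.356 0.012]
(431, 328) [0.492 0.355 0.012]
(347, 318) [0.657 0.194 0.096]
(340, 300) [0.629 0.141 0.077]
(357, 297) [0.591 0.167 0.08 ]
(365, 300) [0.582 0.188 0.079]
(409, 377) [0.631 0.401 0.   ]
(270, 225) [ 0.601 -0.172  0.052]
(327, 215) [ 0.503 -0.036  0.158]
(326, 165) [ 0.493 -0.049  0.369]
(300, 300) [0.798 0.191 0.473]
(350, 355) [0.806 0.333 0.471]
(400, 400) [0.801 0.452 0.472]
(440, 430) [0.79  0.534 0.47 ]
(200, 200) [ 0.793 -0.119  0.47 ]
(180, 178) [ 0.791 -0.186  0.48 ]
(455, 437) [0.787 0.558 0.495]
side
(245, 351) [0.508 0.358 0.   ]
(235, 351) [0.513 0.379 0.013]
(313, 357) [0.401 0.335 0.   ]
(352, 309) [0.373 0.207 0.021]
(217, 248) [0.647 0.199 0.093]
(268, 275) [0.559 0.161 0.034]
(220, 285) [0.617 0.245 0.042]
(250, 285) [0.586 0.186 0.018]
(340, 215) [ 0.472 -0.048  0.106]
(240, 150) [ 0.871 -0.317  0.182]
(200, 180) [ 0.882 -0.11   0.134]
(200, 245) [0.707 0.167 0.078]
```

View pics/sc_crop.png

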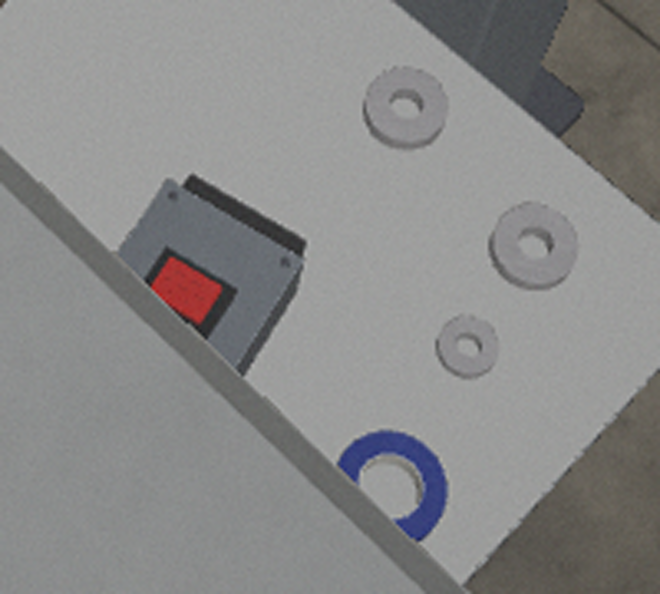

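View pics/si_crop.png

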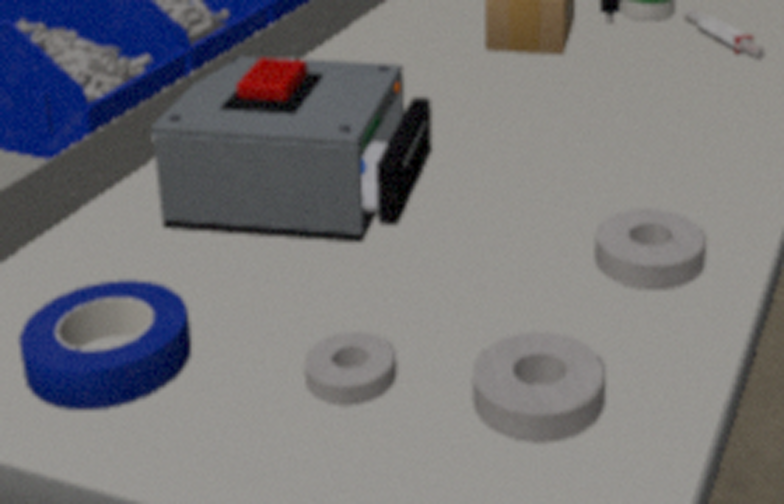

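Run:
```python
from h import *
s=robot.state();print("tool axes cols\n",np.round(R.from_rotvec(s["tool_rot"]).as_matrix(),3),getattr(robot,'tip_extent',None))
w=cap("wrist");print("Ttc",np.round(w["T_tool_cam"],3))
for n in("scene","side"):
    c=cap(n);P=cloud(c);x=c["pixels"].astype(int);b,g,r=x[...,0],x[...,1],x[...,2]
    hsv=cv2.cvtColor(c["pixels"],cv2.COLOR_BGR2HSV)
    near=(abs(P[...,0]-.65)<.12)&(abs(P[...,1]-.19)<.12)
    red=(r>130)&(g<90)&near&(P[...,2]>.085)
    v,u=np.nonzero(red);q=plane(c,np.c_[u,v],.094)
    print(n,"key",len(u),q.mean(0).round(4),cv2.minAreaRect((q[:,:2]*1000).astype(np.float32)), "z med",np.median(P[...,2][red]).round(4))
    roof=near&(abs(P[...,2]-.078)<.006)&(P[...,0]<.80)
    v,u=np.nonzero(roof);q=plane(c,np.c_[u,v],.078)
    print("roof",len(u),cv2.minAreaRect((q[:,:2]*1000).astype(np.float32)),"z",np.median(P[...,2][roof]).round(4))
    for i in np.linspace(0,6.28,13)[:-1]:
        d=np.array([np.cos(i),np.sin(i)]);k=np.argmax(q[:,:2]@d);print(int(np.degrees(i)),q[k,:2].round(3),end=" ")
    # bench level
    m=(abs(P[...,0]-.5)<.15)&(abs(P[...,1]-.3)<.15)&(abs(P[...,2])<.006);print("\nbench",np.median(P[...,2][m]).round(4))
    # ring
    m=(np.hypot(P[...,0]-.51,P[...,1]-.365)<.05)&(P[...,2]>.007)&(P[...,2]<.03)
    v,u=np.nonzero(m);print("ring cloud",len(u),P[m].mean(0).round(4),np.median(P[...,2][m]))
    top=m&(P[...,2]>.011);v,u=np.nonzero(top);q=plane(c,np.c_[u,v],.014);print(cv2.minEnclosingCircle((q[:,:2]*1000).astype(np.float32)))
    # driver
    m=(abs(P[...,0]-.48)<.08)&(abs(P[...,1]+.06)<.08)&(P[...,2]>.06)
    for z0 in np.arange(.06,.7,.08):
        mm=m&(abs(P[...,2]-z0)<.04)
        if mm.sum()>3: print("drv",z0.round(2),P[mm].min(0).round(3),P[mm].max(0).round(3),mm.sum())
```

```text
tool axes cols
 [[-0.     0.97   0.242]
 [ 0.001  0.242 -0.97 ]
 [-1.    -0.    -0.001]] 0.025
Ttc [[ 0.    -0.305  0.952 -0.139]
 [ 0.001 -0.952 -0.305  0.078]
 [ 1.     0.001  0.     0.   ]
 [ 0.     0.     0.     1.   ]]
scene key 234 [0.6567 0.1898 0.094 ] ((657.0864868164062, 189.37696838378906), (34.71041488647461, 47.95634078979492), 12.714975357055664) z med 0.0936
roof 1301 ((632.1387939453125, 183.5259246826172), (106.39567565917969, 131.45631408691406), 12.184296607971191) z 0.0781
0 [0.671 0.201] 29 [0.67  0.258] 59 [0.67  0.258] 89 [0.67  0.258] 119 [0.57  0.235] 149 [0.568 0.233] 179 [0.568 0.229] 209 [0.595 0.11 ] 239 [0.595 0.11 ] 269 [0.595 0.11 ] 299 [0.666 0.125] 329 [0.669 0.129] 
bench 0.0
ring cloud 253 [0.5052 0.3674 0.0133] 0.013415411382556863
((505.1917724609375, 367.0968933105469), 25.216480255126953)
drv 0.06 [ 0.478 -0.055  0.073] [ 0.494 -0.051  0.096] 7
drv 0.14 [ 0.453 -0.084  0.103] [ 0.514 -0.025  0.18 ] 265
drv 0.22 [ 0.463 -0.075  0.181] [ 0.506 -0.031  0.26 ] 278
drv 0.3 [ 0.461 -0.079  0.26 ] [ 0.506 -0.034  0.34 ] 375
drv 0.38 [ 0.46  -0.082  0.
[... 533 characters left out ...]
0.708 0.318] 119 [0.562 0.24 ] 149 [0.562 0.24 ] 179 [0.562 0.24 ] 209 [0.588 0.119] 239 [0.592 0.115] 269 [0.724 0.057] 299 [0.77  0.075] 329 [0.77  0.075] 
bench -0.0005
ring cloud 557 [0.5015 0.3704 0.0125] 0.013111125418038216
((501.86688232421875, 369.6302795410156), 26.375146865844727)
drv 0.06 [ 0.47 -0.07  0.07] [ 0.492 -0.047  0.1  ] 73
drv 0.14 [ 0.451 -0.082  0.1  ] [ 0.51  -0.025  0.18 ] 654
drv 0.22 [ 0.459 -0.061  0.18 ] [ 0.503 -0.027  0.26 ] 708
drv 0.3 [ 0.457 -0.062  0.26 ] [ 0.5   -0.032  0.34 ] 768
drv 0.38 [ 0.457 -0.085  0.34 ] [ 0.504 -0.03   0.419] 609
drv 0.46 [ 0.455 -0.14   0.421] [ 0.491 -0.031  0.5  ] 481
drv 0.54 [ 0.45  -0.123  0.5  ] [ 0.486 -0.041  0.549] 116
```

```bash
cat >> h.py <<'E'
def rows(wps):
    """wps: (x,y,z,yaw_of_tool_y_deg); prints turn(rotvec deg)/shift(cm) rel to now"""
    s=robot.state();R0=R.from_rotvec(s["tool_rot"])
    for x,y,z,a in wps:
        a=np.radians(a);Y=np.array([np.cos(a),np.sin(a),0]);X=np.array([0,0,-1.]);Z=np.cross(X,Y)
        Rt=R.from_matrix(np.c_[X,Y,Z]);t=np.degrees((R0.inv()*Rt).as_rotvec())
        print((x,y,z,round(float(np.degrees(a)))),t.round(2),R0.inv().apply(np.array([x,y,z])-s["tool_pos"]).round(4)*100)
E
python3 - <<'E'
from h import *
rows([(.16,-.33,.30,30),(.28,-.22,.30,50),(.33,-.12,.30,70),(.35,0,.30,90),(.34,.12,.30,110),(.40,.22,.30,140)])
E
```

```text
(0.16, -0.33, 0.3, 30) [-1.597e+01 -1.000e-02 -0.000e+00] [ -6.51   7.52 -26.6 ]
(0.28, -0.22, 0.3, 50) [-3.597e+01 -1.000e-02 -0.000e+00] [ -6.5   21.83 -34.36]
(0.33, -0.12, 0.3, 70) [-5.597e+01 -1.000e-02 -1.000e-02] [ -6.5   29.11 -42.85]
(0.35, 0, 0.3, 90) [-7.597e+01 -1.000e-02 -1.000e-02] [ -6.5   33.96 -54.01]
(0.34, 0.12, 0.3, 110) [-9.597e+01 -1.000e-02 -1.000e-02] [ -6.5   35.89 -65.89]
(0.4, 0.22, 0.3, 140) [-1.2597e+02 -1.0000e-02 -1.0000e-02] [ -6.5   44.14 -74.14]
```

Request:
send_rows --pt "-5 0 0 -2.5 2.5 -3 1" --pt "-10 0 0 -5 5 -7 1" --pt "-16 0 0 -6.5 7.5 -11 1" --pt "-16 0 0 -6.5 7.5 -15 1" --pt "-16 0 0 -6.5 7.5 -19 1" --pt "-16 0 0 -6.5 7.5 -23 1" --pt "-16 0 0 -6.5 7.5 -26.5 1" --pt "-16 0 0 -6.5 7.5 -26.5 1" --force 30

```text
time: 1.07
tool_pos: [0.1589, -0.3266, 0.3]
tool_rot: [0.814, 1.413, -0.815]
wrist_force: [0.8, -2.8, 1.1]
opening: 0.0
```

Run:
```python
from h import *
c=cap("scene");cv2.imwrite("pics/scene1.png",c["pixels"])
c=cap("side");cv2.imwrite("pics/side1.png",c["pixels"])
s=robot.state();print(s["time"],s["tool_pos"],s["joints"],s["wrist_force"])
rows([(.28,-.22,.30,50),(.33,-.12,.30,70),(.35,0,.30,90),(.34,.12,.30,110),(.40,.22,.30,140)])
```

```text
1.1667 [ 0.15971715 -0.32976887  0.30061103] [ 1.19492289 -0.13320518 -0.14403855  2.10052107 -0.02008203  1.1712376
  0.01391985] [ 0.0306359  -0.82844832 -0.5041756 ]
(0.28, -0.22, 0.3, 50) [-19.93   0.09   0.05] [ 0.05 15.91 -3.47]
(0.33, -0.12, 0.3, 70) [-39.93   0.08   0.07] [ 0.03 25.25 -9.62]
(0.35, 0, 0.3, 90) [-59.93   0.07   0.08] [ 1.000e-02  3.299e+01 -1.901e+01]
(0.34, 0.12, 0.3, 110) [-7.993e+01  6.000e-02  1.000e-01] [-1.000e-02  3.814e+01 -2.989e+01]
(0.4, 0.22, 0.3, 140) [-1.0993e+02  4.0000e-02  1.2000e-01] [-3.000e-02  4.834e+01 -3.554e+01]
```

View pics/scene1.png

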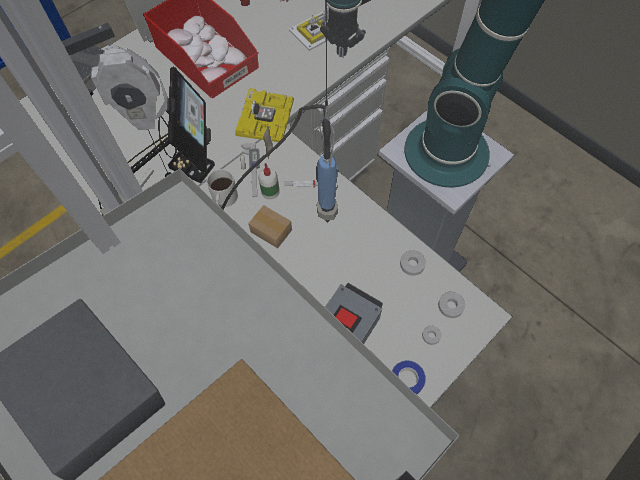

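Request:
send_rows --pt "-5 0 0 0 4 -0.9 1" --pt "-10 0 0 0 8 -1.7 1" --pt "-15 0 0 0 12 -2.6 1" --pt "-20 0 0 0 16 -3.5 1" --pt "-26 0 0 0 19 -5.5 1" --pt "-33 0 0 0 22 -7.5 1" --pt "-40 0 0 0 25.2 -9.6 1" --pt "-46 0 0 0 28 -12.5 1" --pt "-53 0 0 0 30.5 -15.5 1" --pt "-60 0 0 0 33 -19 1" --pt "-60 0 0 0 33 -19 1"

```text
time: 2.08
tool_pos: [0.3514, 0.0056, 0.3007]
tool_rot: [-0.014, 1.569, 0.012]
wrist_force: [-0.1, 0.3, 0.7]
opening: 0.0
```

Run:
```python
from h import *
s=robot.state();print(s["time"],s["tool_pos"],s["joints"],s["wrist_force"])
c=cap("side");cv2.imwrite("pics/side2.png",c["pixels"])
rows([(.34,.12,.30,110),(.40,.22,.30,140),(.45,.22,.30,160),(.53,.16,.25,192),(.655,.191,.15,192)])
```

```text
2.0833 [0.35138885 0.00564923 0.30067528] [ 0.69245532 -0.19069    -0.68804519  2.11249083 -0.12961308  1.17820207
  0.07937051] [-0.09871125  0.30308348  0.69656795]
(0.34, 0.12, 0.3, 110) [-19.5    0.07   0.09] [ 0.03 11.72 -1.01]
(0.4, 0.22, 0.3, 140) [-4.95e+01  4.00e-02  1.10e-01] [ 0.03 21.67  5.07]
(0.45, 0.22, 0.3, 160) [-6.95e+01  2.00e-02  1.10e-01] [ 0.04 21.63 10.07]
(0.53, 0.16, 0.25, 192) [-1.015e+02 -1.000e-02  1.300e-01] [ 5.05 15.56 18.01]
(0.655, 0.191, 0.15, 192) [-1.015e+02 -1.000e-02  1.300e-01] [15.07 18.57 30.53]
```

View pics/side2.png

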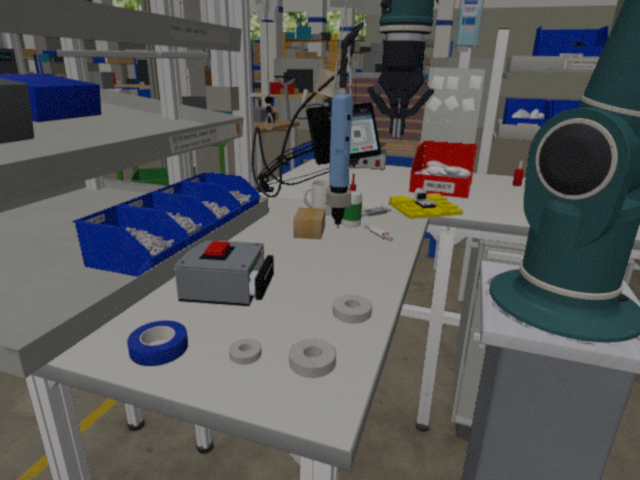

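Request:
send_rows --pt "-6 0 0 0 4 -0.3 1" --pt "-13 0 0 0 8 -0.7 1" --pt "-19 0 0 0 12 -1 1" --pt "-26 0 0 0 15 1 1" --pt "-33 0 0 0 18 3 1" --pt "-40 0 0 0 20 5 1" --pt "-46 0 0 0 20 5 1"

```text
time: 2.72
tool_pos: [0.4028, 0.2058, 0.2998]
tool_rot: [-0.635, 1.474, 0.643]
wrist_force: [-0.9, -0.4, -0.4]
opening: -0.0003
```

Run:
```python
from h import *
s=robot.state();print(s["time"],s["tool_pos"],s["joints"],s["wrist_force"])
rows([(.45,.22,.25,160),(.5,.20,.22,192),(.63,.185,.2,192)])
```

```text
2.7167 [0.40276532 0.20578849 0.2997802 ] [ 0.44811062  0.11211905 -1.04034517  1.91434501  0.1000843   1.17044087
  0.1890687 ] [-0.91651316 -0.35661197 -0.35138556]
(0.45, 0.22, 0.25, 160) [-23.16   0.2   -0.2 ] [ 4.98 -2.49  4.25]
(0.5, 0.2, 0.22, 192) [-55.16   0.25  -0.14] [ 7.96 -7.52  6.21]
(0.63, 0.185, 0.2, 192) [-55.16   0.25  -0.14] [  9.94 -18.04  14.  ]
```

Request:
send_rows --pt "-7 0 0 1.5 -1 1 1" --pt "-14 0 0 3 -2 2 1" --pt "-21 0 0 4.5 -3 3 1" --pt "-28 0 0 6 -4 4 1" --pt "-35 0 0 7 -5.5 5 1" --pt "-42 0 0 8 -6.5 6 1" --pt "-49 0 0 8 -7.5 6.2 1" --pt "-55 0 0 8 -7.5 6.2 1" --pt "-55 0 0 8 -7.5 6.2 1"

```text
time: 3.47
tool_pos: [0.501, 0.1989, 0.2185]
tool_rot: [-1.355, 1.1, 1.366]
wrist_force: [0.2, -0.4, 0.2]
opening: 0.0001
```

Run:
```python
from h import *
s=robot.state();print(s["time"],s["tool_pos"],s["joints"],s["wrist_force"])
c=cap("wrist");cv2.imwrite("pics/wrist3.png",c["pixels"])
P=cloud(c);x=c["pixels"].astype(int)
red=(x[...,2]>130)&(x[...,1]<90)&(P[...,2]>.085)&(np.hypot(P[...,0]-.655,P[...,1]-.19)<.06)
v,u=np.nonzero(red)
if len(u):
    q=plane(c,np.c_[u,v],.094);print(len(u),cv2.minAreaRect((q[:,:2]*1000).astype(np.float32)))
rows([(.60,.18,.2,192),(.655,.191,.15,192)])
```

```text
3.4667 [0.5010364  0.1988643  0.21852894] [ 0.4178864   0.49796897 -1.09925498  1.81983003  0.48271169  1.12732568
  0.93179889] [ 0.1555443  -0.35676988  0.24485546]
(0.6, 0.18, 0.2, 192) [-0.39  0.37 -0.08] [ 1.85 -9.35 -3.9 ]
(0.655, 0.191, 0.15, 192) [-0.39  0.37 -0.08] [  6.84 -14.97  -3.96]
```

View pics/wrist3.png

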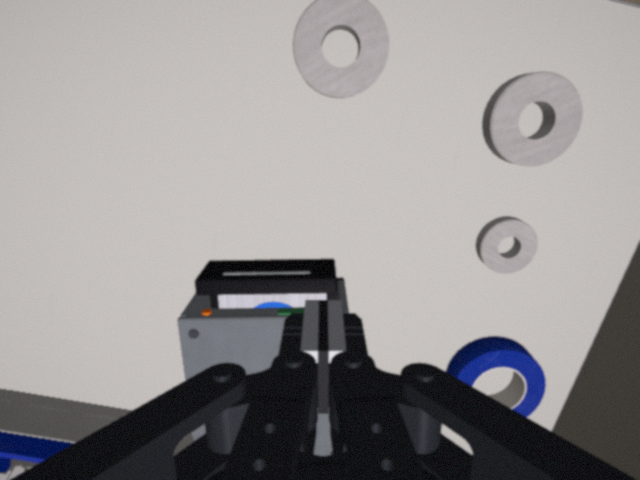

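Request:
send_rows --pt "0 0 0 1 -3.5 -1 1" --pt "0 0 0 2 -7 -2 1" --pt "0 0 0 3.5 -10.5 -3 1" --pt "0 0 0 5 -13 -4 1" --pt "-0.4 0.4 0 6.5 -15 -4 1" --pt "-0.4 0.4 0 7.8 -15 -4 1" --pt "-0.4 0.4 0 7.8 -15 -4 1"

```text
time: 4.1
tool_pos: [0.6547, 0.1902, 0.1372]
tool_rot: [-1.357, 1.11, 1.362]
wrist_force: [-0.4, 0.6, -0.1]
opening: 0.0001
```

Run:
```python
from h import *
s=robot.state();print(s["time"],s["tool_pos"],s["joints"],s["wrist_force"])
for n in ("side","scene"):
    c=cap(n);x=c["pixels"]
    uv=proj(c,[s["tool_pos"]+np.array([0,0,-.025])])[0].astype(int);print(uv)
    cr=x[max(uv[1]-75,0):uv[1]+75,max(uv[0]-100,0):uv[0]+100];cv2.imwrite(f"pics/{n}4.png",cv2.resize(cr,None,fx=3,fy=3,interpolation=2))
print(totool([.655,.191,.119]))
```

```text
4.1 [0.65474506 0.19016572 0.13718285] [ 0.25063413  0.80400783 -0.91539866  1.51246756  0.66895082  1.16637032
  0.98746031] [-0.39310666  0.5774096  -0.08656022]
[215 236]
[346 314]
[ 2.14930022 -0.02900171  0.01483869]
```

View pics/side4.png

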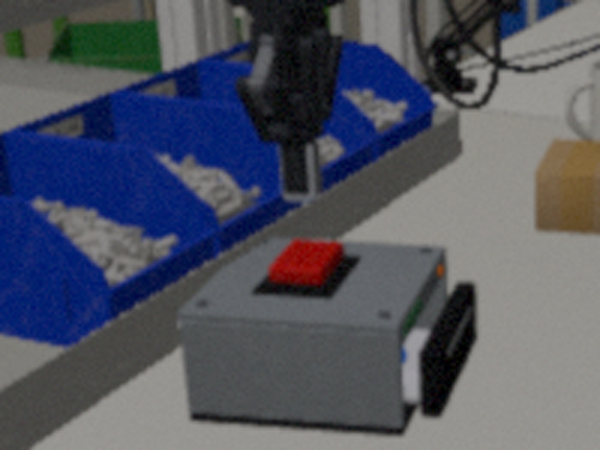

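Request:
send_rows --pt "0 0 0 0.8 0 0 1" --pt "0 0 0 1.5 0 0 1" --pt "0 0 0 1.8 0 0 1" --pt "0 0 0 2.0 0 0 1" --pt "0 0 0 2.1 0 0 1" --pt "0 0 0 2.1 0 0 1"

```text
time: 4.7
tool_pos: [0.6547, 0.1907, 0.1195]
tool_rot: [-1.36, 1.106, 1.362]
wrist_force: [1.0, 0.2, 0.0]
opening: 0.0001
```

Request:
send_rows --pt "0 0 0 0.1 0 0 1" --pt "0 0 0 0.2 0 0 1" --pt "0 0 0 0.3 0 0 1" --pt "0 0 0 0.3 0 0 1"

```text
time: 5.03
tool_pos: [0.6547, 0.1907, 0.1163]
tool_rot: [-1.36, 1.106, 1.362]
wrist_force: [0.7, -0.1, -0.3]
opening: -0.0001
```

Request:
send_rows --pt "0 0 0 0.1 0 0 1" --pt "0 0 0 0.2 0 0 1" --pt "0 0 0 0.2 0 0 1"

```text
time: 5.28
tool_pos: [0.6546, 0.1906, 0.1141]
tool_rot: [-1.36, 1.106, 1.362]
wrist_force: [1.0, -0.1, -0.2]
opening: -0.0001
```

Run:
```python
from h import *
s=robot.state();print(s["time"],s["tool_pos"],s["wrist_force"])
for n in ("side",):
    c=cap(n);x=c["pixels"]
    cr=x[160:310,115:315];cv2.imwrite(f"pics/{n}5.png",cv2.resize(cr,None,fx=3,fy=3,interpolation=2))
```

```text
5.2833 [0.65458216 0.19064166 0.11410431] [ 0.96809169 -0.05740928 -0.23373576]
```

View pics/side5.png

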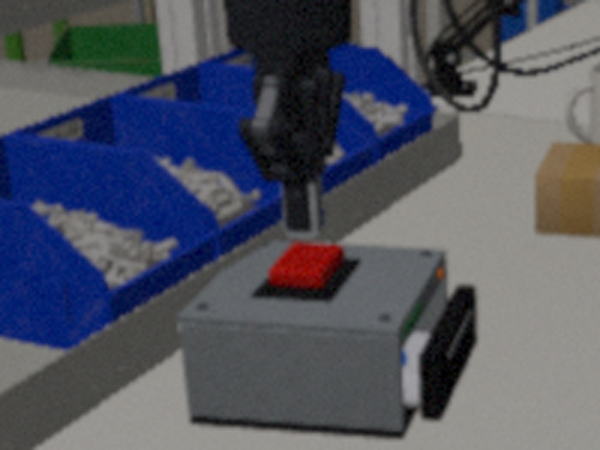

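Run:
```python
from h import *
s=robot.state();print(s["tool_pos"])
c=cap("side");P=cloud(c)
m=(np.hypot(P[...,0]-s["tool_pos"][0],P[...,1]-s["tool_pos"][1])<.035)&(P[...,2]>.085)
for v in range(222,256,2):
    r=m[v]
    if r.any(): print(v,np.nonzero(r)[0][[0,-1]],P[v][r].min(0).round(3),P[v][r].max(0).round(3))
print(proj(c,[s["tool_pos"]+np.array([0,0,-d]) for d in (0,.01,.025)]).round(1), proj(c,[[.655,.191,.094]]))
```

```text
[0.65457083 0.19066529 0.11417164]
222 [208 221] [0.641 0.184 0.142] [0.662 0.205 0.148]
224 [209 221] [0.642 0.184 0.138] [0.658 0.206 0.145]
226 [209 221] [0.642 0.185 0.135] [0.657 0.206 0.14 ]
228 [209 221] [0.641 0.187 0.131] [0.659 0.206 0.136]
230 [209 222] [0.642 0.18  0.124] [0.662 0.205 0.133]
232 [209 222] [0.641 0.182 0.121] [0.663 0.205 0.129]
234 [209 222] [0.641 0.181 0.117] [0.664 0.206 0.124]
236 [209 222] [0.642 0.186 0.114] [0.663 0.204 0.12 ]
238 [210 220] [0.642 0.194 0.112] [0.662 0.199 0.114]
242 [211 228] [0.644 0.163 0.092] [0.676 0.175 0.094]
244 [210 228] [0.641 0.166 0.09 ] [0.672 0.185 0.095]
246 [208 228] [0.639 0.168 0.087] [0.668 0.197 0.094]
248 [206 226] [0.635 0.181 0.088] [0.669 0.206 0.094]
250 [204 224] [0.635 0.193 0.089] [0.668 0.214 0.094]
252 [204 224] [0.634 0.194 0.085] [0.667 0.214 0.091]
254 [205 222] [0.632 0.207 0.085] [0.664 0.216 0.087]
[[215.2 236.1]
 [215.6 240.9]
 [216.1 248. ]] [[215.61231791 245.76727976]]
```

Request:
send_rows --pt "0 0 0 0.2 0 0 1" --pt "0 0 0 0.4 0 0 1" --pt "0 0 0 0.6 0 0 1" --pt "0 0 0 0.6 0 0 1"

```text
time: 5.72
tool_pos: [0.6544, 0.1905, 0.1077]
tool_rot: [-1.36, 1.107, 1.362]
wrist_force: [-0.5, 0.6, -0.7]
opening: 0.0003
```

Request:
send_rows --pt "0 0 0 0.2 0 0 1" --pt "0 0 0 0.4 0 0 1" --pt "0 0 0 0.4 0 0 1"

```text
time: 5.97
tool_pos: [0.6543, 0.1904, 0.1032]
tool_rot: [-1.359, 1.107, 1.363]
wrist_force: [0.1, 0.5, 0.4]
opening: 0.0001
```

Run:
```python
from h import *
s=robot.state();print(s["tool_pos"],s["wrist_force"])
for n in ("side","scene"):
    c=cap(n);P=cloud(c)
    u0,v0=proj(c,[[.655,.191,.1]])[0].astype(int)
    cr=c["pixels"][v0-75:v0+75,u0-100:u0+100];cv2.imwrite(f"pics/{n}6.png",cv2.resize(cr,None,fx=3,fy=3,interpolation=2))
```

```text
[0.65426357 0.19042222 0.10318985] [0.13210417 0.46148536 0.44680675]
```

View pics/side6.png

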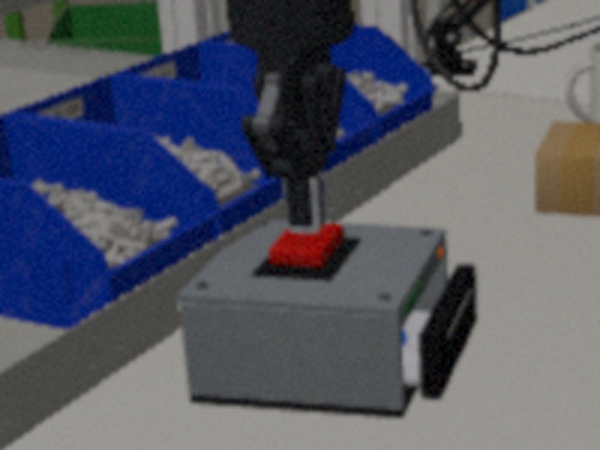

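View pics/scene6.png

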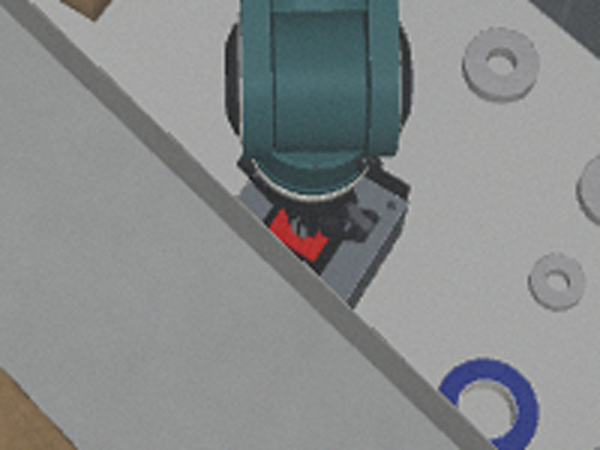

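Request:
send_rows --pt "0 0 0 0.2 0 0 1" --pt "0 0 0 0.4 0 0 1" --pt "0 0 0 0.4 0 0 1"

```text
time: 6.32
tool_pos: [0.6542, 0.1905, 0.0992]
tool_rot: [-1.359, 1.107, 1.363]
wrist_force: [-0.1, 0.1, -0.5]
opening: 0.0
```

Request:
send_rows --pt "0 0 0 0.1 0 0 1" --pt "0 0 0 0.2 0 0 1" --pt "0 0 0 0.2 0 0 1"

```text
time: 6.57
tool_pos: [0.6542, 0.1905, 0.0971]
tool_rot: [-1.359, 1.107, 1.363]
wrist_force: [-0.6, -0.1, 0.8]
opening: -0.0002
```

Request:
send_rows --pt "0 0 0 0.1 0 0 1" --pt "0 0 0 0.2 0 0 1" --pt "0 0 0 0.2 0 0 1"

```text
time: 6.82
tool_pos: [0.6542, 0.1905, 0.0951]
tool_rot: [-1.359, 1.107, 1.363]
wrist_force: [0.0, -0.6, 2.1]
opening: -0.0003
```

Request:
send_rows --pt "0 0 0 0.1 0 0 1" --pt "0 0 0 0.15 0 0 1" --pt "0 0 0 0.15 0 0 1"

```text
time: 7.07
tool_pos: [0.6542, 0.1905, 0.0934]
tool_rot: [-1.359, 1.107, 1.363]
wrist_force: [-1.5, -0.1, 4.6]
opening: -0.0001
```

Run:
```python
from h import *
s=robot.state();print(s["tool_pos"],s["wrist_force"])
c=cap("side");P=cloud(c)
cr=c["pixels"][170:320,115:315];cv2.imwrite(f"pics/side7.png",cv2.resize(cr,None,fx=3,fy=3,interpolation=2))
m=(np.hypot(P[...,0]-s["tool_pos"][0],P[...,1]-s["tool_pos"][1])<.035)&(P[...,2]>.085)
for v in range(230,256,2):
    r=m[v]
    if r.any(): print(v,np.nonzero(r)[0][[0,-1]],P[v][r].min(0).round(3),P[v][r].max(0).round(3))
```

```text
[0.65420305 0.19048758 0.09343116] [-1.48925271 -0.0841946   4.58798378]
230 [203 222] [0.636 0.181 0.125] [0.659 0.224 0.14 ]
232 [209 222] [0.642 0.184 0.122] [0.663 0.207 0.13 ]
234 [209 222] [0.641 0.184 0.118] [0.663 0.207 0.125]
236 [211 222] [0.641 0.185 0.114] [0.654 0.205 0.12 ]
238 [210 222] [0.642 0.185 0.11 ] [0.658 0.205 0.116]
240 [210 222] [0.642 0.185 0.106] [0.662 0.203 0.112]
242 [210 222] [0.642 0.186 0.102] [0.662 0.207 0.109]
244 [210 228] [0.642 0.162 0.088] [0.662 0.204 0.105]
246 [210 228] [0.64  0.166 0.086] [0.662 0.204 0.099]
248 [208 227] [0.639 0.175 0.085] [0.67  0.198 0.093]
250 [206 225] [0.637 0.186 0.086] [0.667 0.206 0.09 ]
252 [205 223] [0.635 0.199 0.087] [0.664 0.215 0.09 ]
254 [205 222] [0.634 0.204 0.085] [0.664 0.216 0.087]
```

View pics/side7.png

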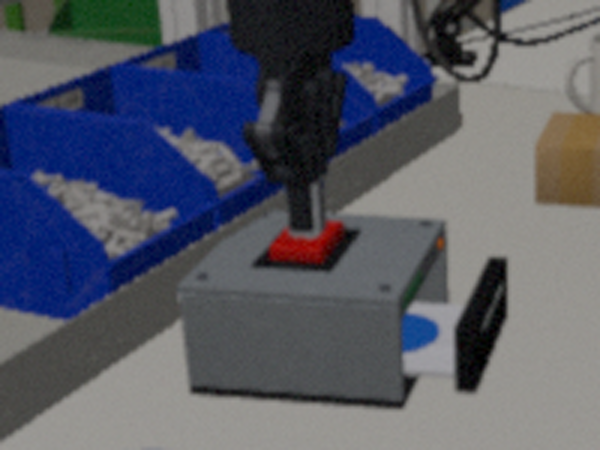

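Request:
send_rows --pt "0 0 0 -1.5 0 0 1" --pt "0 0 0 -5 0 0 1" --pt "0 0 0 -8 0 0 1" --pt "0 0 0 -10 1 0 1" --pt "0 0 0 -10 4 0 1" --pt "0 0 0 -10 8 0 1" --pt "0 0 0 -10 11 0 1" --pt "0 0 0 -10 11 0 1"

```text
time: 7.78
tool_pos: [0.5424, 0.1674, 0.1947]
tool_rot: [-1.363, 1.109, 1.364]
wrist_force: [0.0, -0.8, 0.8]
opening: -0.0002
```

Run:
```python
from h import *
s=robot.state();print(s["time"],s["tool_pos"],s["joints"],s["wrist_force"])
c=cap("wrist");cv2.imwrite("pics/wrist8.png",c["pixels"]);P=cloud(c)
m=(abs(P[...,2])<.04)&(P[...,0]<.49);print("bench by wrist",np.nanmedian(P[...,2][m]))
c2=cap("scene");cv2.imwrite("pics/scene8.png",c2["pixels"][230:410,290:490].repeat(3,0).repeat(3,1))
for v in range(280,460,12): print(v,P[v,322].round(3))
np.savez("w8.npz",px=c["pixels"],rz=c["range_z"],M=c["M"],mtx=c["mtx"])
```

```text
7.7833 [0.54240879 0.16738187 0.19466041] [ 0.41824857  0.57301411 -1.04224842  1.77130762  0.54682741  1.12622356
  0.97648461] [ 0.03952735 -0.77914432  0.80683572]
bench by wrist 1.8602446943405404e-06
280 [0.582 0.175 0.057]
292 [0.581 0.175 0.078]
304 [0.532 0.165 0.198]
316 [0.532 0.165 0.208]
328 [0.532 0.165 0.215]
340 [0.532 0.165 0.222]
352 [0.532 0.165 0.229]
364 [0.537 0.166 0.228]
376 [0.54  0.167 0.229]
388 [0.544 0.167 0.229]
400 [0.549 0.169 0.227]
412 [0.553 0.169 0.229]
424 [0.686 0.197 0.078]
436 [0.698 0.199 0.078]
448 [0.708 0.202 0.079]
```

View pics/wrist8.png

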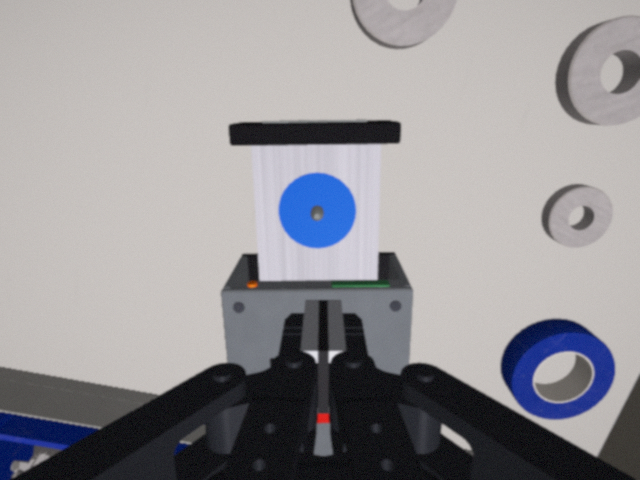

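View pics/scene8.png

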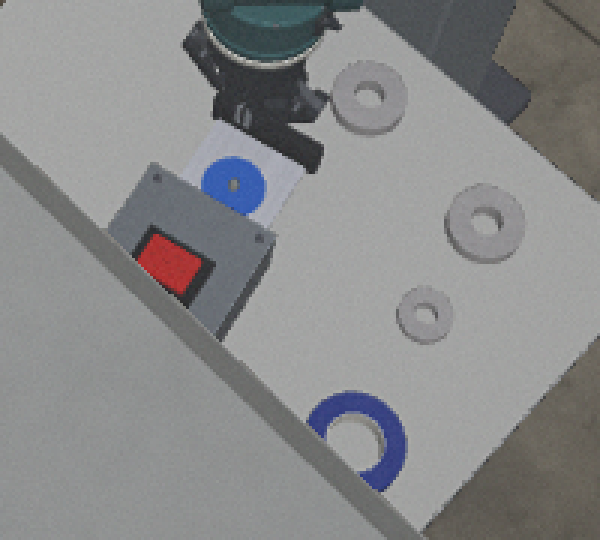

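```bash
cat > meas.py <<'E'
from h import *
def blob(m,near,minA=20):
    n,l,st,ce=cv2.connectedComponentsWithStats(m.astype(np.uint8))
    best=[(np.hypot(*(ce[i]-near)),i) for i in range(1,n) if st[i,4]>=minA]
    i=min(best)[1];return l==i,ce[i],st[i]
def bluedisc(c,near):
    h=cv2.cvtColor(c["pixels"],cv2.COLOR_BGR2HSV);m=(h[...,0]>95)&(h[...,0]<125)&(h[...,1]>120)
    b,ce,st=blob(m,near,100)
    cs,_=cv2.findContours(b.astype(np.uint8),cv2.RETR_EXTERNAL,cv2.CHAIN_APPROX_NONE)
    k=max(cs,key=len)[:,0,:];q=plane(c,k,.02)[:,:2]
    A=np.c_[2*q,np.ones(len(q))];s=np.linalg.lstsq(A,(q**2).sum(1),rcond=None)[0];r=np.sqrt(s[2]+s[:2]@s[:2])
    return s[:2],r,st
def circ(q):
    A=np.c_[2*q,np.ones(len(q))];s=np.linalg.lstsq(A,(q**2).sum(1),rcond=None)[0];return s[:2],np.sqrt(s[2]+s[:2]@s[:2])
E
python3 - <<'E'
from meas import *
d=np.load("w8.npz");c={"pixels":d["px"],"range_z":d["rz"],"M":d["M"],"mtx":d["mtx"]};P=cloud(c)
print(bluedisc(c,(317,210)))
g=cv2.cvtColor(c["pixels"],cv2.COLOR_BGR2GRAY)
print(g[203:224,306:330])
print("post pts",plane(c,[(317,210),(317,213)],.036))
print("P",P[205:222,317].round(4))
# ring top by depth
m=(P[...,2]>.010)&(P[...,2]<.02)&(np.hypot(P[...,0]-.505,P[...,1]-.368)<.045)
v,u=np.nonzero(m);q=P[m][:,:2];print("ring n",len(q),np.median(P[m][:,2]),q.min(0),q.max(0),(q.min(0)+q.max(0))/2)
cs,h=cv2.findContours(m.astype(np.uint8),cv2.RETR_CCOMP,cv2.CHAIN_APPROX_NONE)
for k in cs:
    if len(k)>15: print(len(k),circ(plane(c,k[:,0,:],.014)[:,:2]))
cv2.imwrite("pics/w8crop.png",cv2.resize(c["pixels"][110:300,220:410],None,fx=3,fy=3,interpolation=2))
cv2.imwrite("pics/w8ring.png",cv2.resize(c["pixels"][0:260,340:640],None,fx=2.2,fy=2.2,interpolation=2))
E
```

```text
(array([0.54139472, 0.16168994]), np.float64(0.02912529695932656), array([ 279,  173,   77,   75, 4326], dtype=int32))
[[100 101 102 104  98 104 101 100 101 100 105 102 102 104 102  98 104 100
  103 101 102 105 101 101]
 [101 105 101 101 105 102 102 104  98 103 101  96 100 102 102 101 101 105
  101 103 101  99 102 100]
 [101 102 101 103 101 104  99 100  95  96  94  93  97  97  99  99 100 101
  100 103 100 101 102 103]
 [101 102 103 103 100 100  98  93  89  88  87  88  90  90  91  96  99 102
  103 103 102 104 105 104]
 [103 102 101 101 100  97  94  87  86  84  86  86  89  86  90  92  97 100
  101 101 103 105 103 102]
 [101 102 101 101  97  94  89  82  83  85  90  90  89  89  89  88  94 100
  102 103 102 104 101 102]
 [ 99 102 101  99  99  90  87  83  83  89  90  92  92  92  90  90  92 100
  103 100 102 100 103 103]
 [101 100 100 100  97  89  85  83  89  90  95  96  95  94  94  90  92  99
  100 104 101 105 102 103]
 [101 102 102 100  93  86  82  88  89  95 100 100 100  98  94  95  94  99
  102 103 103 102 105 102]
 [103 105 100  99  92  86  88  89  92 100 104 105 106 102  99  99  95 10
[... 1179 characters left out ...]
     ]
 [0.5390204  0.16162648 0.036     ]]
P [[0.5367 0.1609 0.0202]
 [0.5368 0.1609 0.0231]
 [0.5367 0.161  0.0268]
 [0.5369 0.1611 0.0294]
 [0.5373 0.1612 0.0309]
 [0.5377 0.1613 0.0321]
 [0.5383 0.1614 0.0327]
 [0.5387 0.1615 0.0343]
 [0.5391 0.1616 0.0356]
 [0.5398 0.1618 0.036 ]
 [0.541  0.162  0.034 ]
 [0.5412 0.1621 0.0363]
 [0.5422 0.1623 0.0352]
 [0.5428 0.1624 0.0356]
 [0.5436 0.1626 0.0354]
 [0.5455 0.1629 0.0309]
 [0.5493 0.1635 0.0195]]
ring n 2749 0.013827281581669792 [0.47957522 0.34109665] [0.52915694 0.39120203] [0.50436608 0.36614934]
183 (array([0.50419751, 0.36509046]), np.float64(0.02503560445621293))
68 (array([0.50423104, 0.36516224]), np.float64(0.00938372062551355))
```

View pics/w8crop.png

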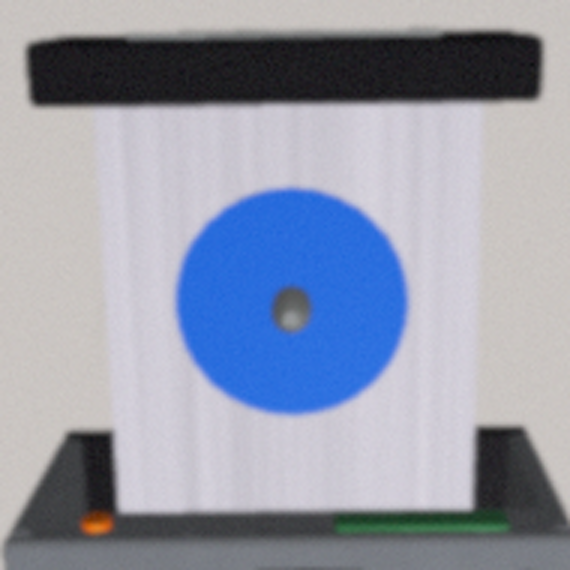

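View pics/w8ring.png

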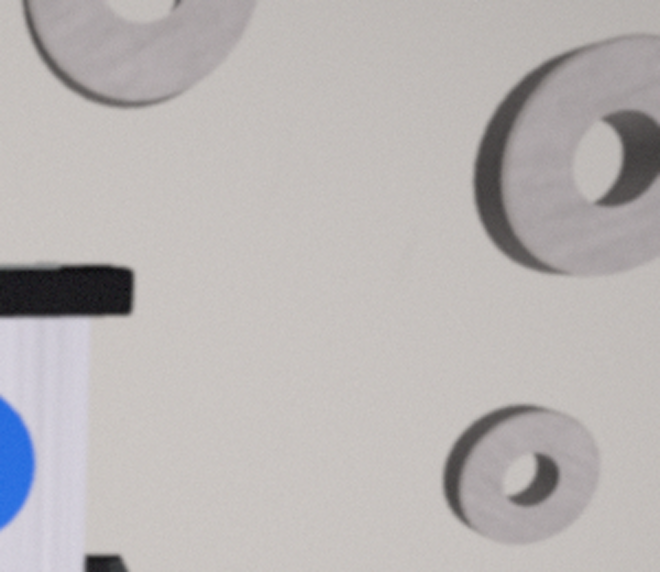

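Run:
```python
from h import *
rows([(.504,.365,.18,192),(.504,.365,.10,192)])
```

```text
(0.504, 0.365, 0.18, 192) [-0.11 -0.11 -0.13] [ 1.47  0.11 20.21]
(0.504, 0.365, 0.1, 192) [-0.11 -0.11 -0.13] [ 9.47  0.1  20.22]
```

Request:
send_rows --pt "0 0 0 0 0 4 1" --pt "0 0 0 0 0.1 8 0" --pt "0 0 0 0.5 0.1 12 -0.7" --pt "0 0 0 1 0.1 16 -1" --pt "0 0 0 1.5 0.1 19 -1" --pt "0 0 0 1.5 0.1 20.2 -1" --pt "0 0 0 1.5 0.1 20.2 -1" --pt "0 0 0 1.5 0.1 20.2 -1"

```text
time: 8.55
tool_pos: [0.5045, 0.3655, 0.1798]
tool_rot: [-1.361, 1.106, 1.362]
wrist_force: [-0.1, -1.3, 0.5]
opening: 0.0832
```

Run:
```python
from h import *
s=robot.state();print(s["time"],s["tool_pos"],s["joints"],s["wrist_force"],s["opening"])
c=cap("wrist");cv2.imwrite("pics/wrist9.png",c["pixels"])
c=cap("side");cv2.imwrite("pics/side9.png",c["pixels"]);P=cloud(c)
u,v=proj(c,[s["tool_pos"]])[0];print(u,v)
m=(np.hypot(P[...,0]-s["tool_pos"][0],P[...,1]-s["tool_pos"][1])<.08)&(P[...,2]>.06)
print("lowest gripper pts",np.nanmin(P[...,2][m]),np.sort(P[...,2][m])[:40:4])
rows([(.504,.365,.10,192)])
```

```text
8.55 [0.50448298 0.36554001 0.17980328] [ 1.28557672e-03  6.73894144e-01 -9.84498237e-01  1.64502267e+00
  6.02724708e-01  1.15948324e+00  6.43786707e-01] [-0.09349539 -1.27857278  0.47733502] 0.08315871722799897
239.2050985336542 248.70984840473412
lowest gripper pts 0.1887873094045128 [0.18878731 0.189083   0.18936711 0.18950214 0.1896952  0.1899161
 0.1903528  0.19042048 0.19064431 0.19082038]
(0.504, 0.365, 0.1, 192) [-0.22 -0.13 -0.12] [7.98 0.08 0.15]
```

View pics/wrist9.png

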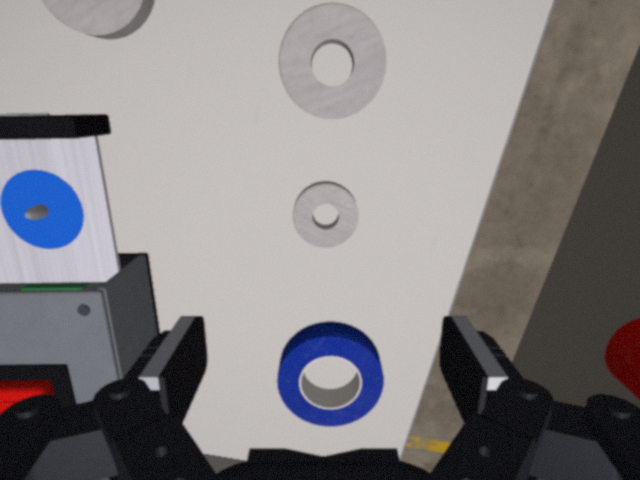

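View pics/side9.png

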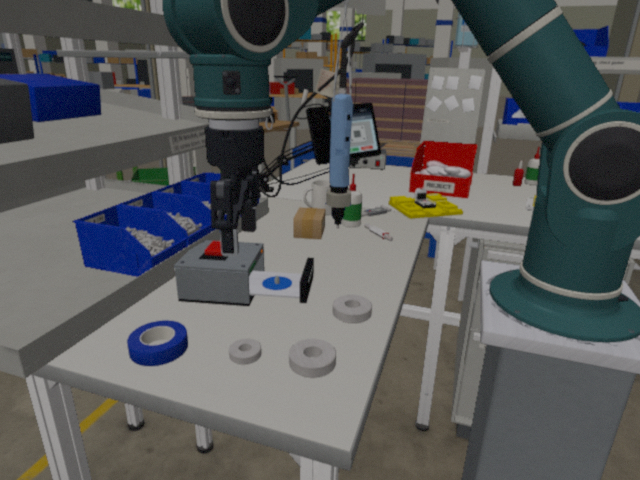

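Request:
send_rows --pt "0 0 0 3 0 0.1 -0.45" --pt "0 0 0 6 0.1 0.1 -0.45" --pt "0 0 0 9 0.1 0.1 -0.45" --pt "0 0 0 11.5 0.1 0.1 -0.45" --pt "0 0 0 13 0.1 0.1 -0.45" --pt "0 0 0 13 0.1 0.1 -0.45" --pt "0 0 0 13 0.1 0.1 -0.45"

```text
time: 9.23
tool_pos: [0.5044, 0.3639, 0.0503]
tool_rot: [-1.359, 1.109, 1.359]
wrist_force: [0.3, -0.4, 0.9]
opening: 0.062
```

```bash
cat > tip.py <<'E'
from meas import *
import sys
s=robot.state();print(s["time"],s["tool_pos"],s["wrist_force"],s["opening"])
c=cap("side");P=cloud(c);u,v=proj(c,[s["tool_pos"]])[0].astype(int);u0,v0=max(u-110,0),max(v-85,0)
cr=c["pixels"][v0:v0+150,u0:u0+200];cv2.imwrite(f"pics/{sys.argv[1]}.png",cv2.resize(cr,None,fx=3,fy=3,interpolation=2));print("crop org",u0,v0)
Rt=R.from_rotvec(s["tool_rot"]).inv();Q=Rt.apply((P.reshape(-1,3)-s["tool_pos"])).reshape(P.shape)
h=cv2.cvtColor(c["pixels"],cv2.COLOR_BGR2GRAY)
m=(abs(Q[...,1])<.02)&(abs(Q[...,2])<.07)&(Q[...,0]>-.04)&(Q[...,0]<.03)
for v in range(v0+30,v0+130,3):
    r=m[v]
    if r.any(): print(v,np.nonzero(r)[0][[0,-1]],(Q[v][r].min(0)*1000).round(0),(Q[v][r].max(0)*1000).round(0),"z",P[v][r][:,2].min().round(3))
E
python3 tip.py side10
```

```text
9.2333 [0.50436604 0.36390634 0.05031746] [ 0.25478717 -0.42866462  0.88400469] 0.06195791299288716
crop org 133 241
292 [243 255] [-40.  -9. -42.] [-37.   8. -35.] z 0.088
295 [242 256] [-38. -11. -34.] [-35.  12. -30.] z 0.086
298 [250 256] [-33.   3. -35.] [-30.  12. -30.] z 0.081
301 [247 256] [-27.  -2. -32.] [-26.  12. -30.] z 0.076
304 [246 257] [-23.  -4. -38.] [-18.  12. -29.] z 0.068
307 [246 257] [-17.  -4. -38.] [-13.  12. -30.] z 0.063
310 [245 257] [-12.  -7. -36.] [ -8.  12. -28.] z 0.059
313 [245 256] [ -6.  -6. -34.] [ -4.  11. -30.] z 0.054
319 [241 244] [-37.   9.  32.] [-34.  11.  38.] z 0.084
322 [229 243] [-36.  -9.  37.] [-30.  11.  45.] z 0.08
325 [229 244] [-32. -10.  34.] [-24.  12.  45.] z 0.075
328 [229 245] [-26. -10.  31.] [-18.  12.  46.] z 0.068
331 [230 245] [-22.  -9.  32.] [-14.  12.  46.] z 0.064
334 [230 245] [-16. -10.  33.] [-9. 12. 45.] z 0.059
337 [230 244] [-11.  -9.  36.] [-6. 12. 45.] z 0.056
```

View pics/side10.png

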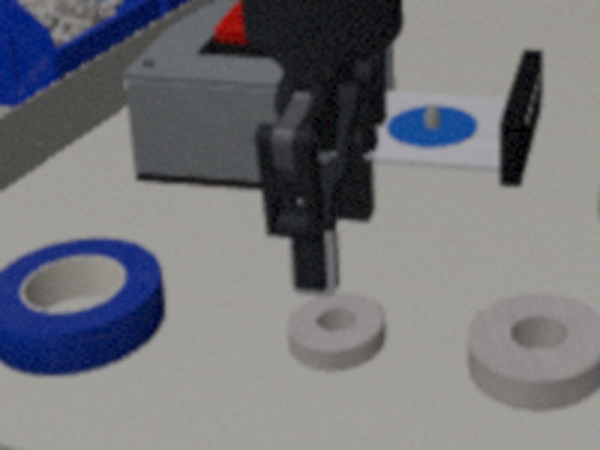

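Request:
send_rows --pt "0 0 0 1.5 0 0.1 -0.45" --pt "0 0 0 3 0 0.1 -0.45" --pt "0 0 0 4 0 0.1 -0.45" --pt "0 0 0 4.4 0 0.1 -0.45" --pt "0 0 0 4.6 0 0.1 -0.45" --pt "0 0 0 4.6 0 0.1 -0.45" --pt "0 0 0 4.6 0 0.1 -0.45"

```text
time: 9.87
tool_pos: [0.5044, 0.3656, 0.0055]
tool_rot: [-1.359, 1.107, 1.358]
wrist_force: [0.2, -0.0, -0.5]
opening: 0.0618
```

```bash
python3 tip.py side11|head -2
python3 - <<'E'
from h import *
c=cap("wrist");cv2.imwrite("pics/wrist11.png",c["pixels"])
E
```

```text
9.8667 [0.50441681 0.3655871  0.00547929] [ 0.16564017 -0.01982244 -0.47741919] 0.061751074886239175
crop org 134 266
```

View pics/side11.png

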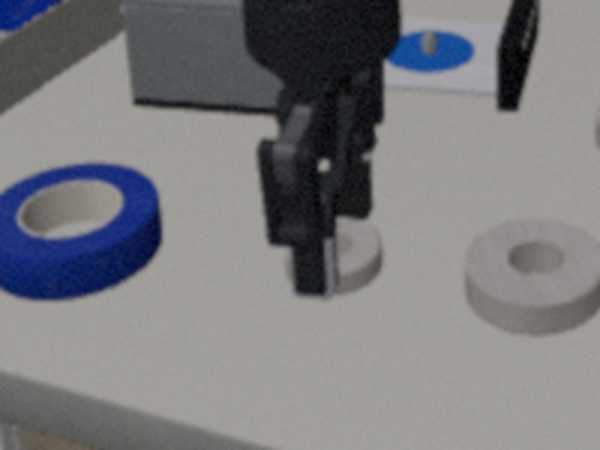

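View pics/wrist11.png

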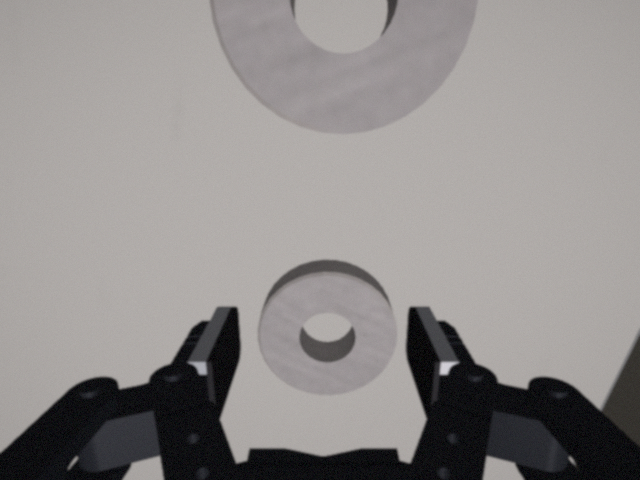

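Request:
send_rows --pt "0 0 0 0.2 0 0 -0.45" --pt "0 0 0 0.4 0 0 -0.45" --pt "0 0 0 0.4 0 0 -0.45" --pt "0 0 0 0.4 0 0 0" --pt "0 0 0 0.4 0 0 0" --pt "0 0 0 0.4 0 0 0" --pt "0 0 0 0.4 0 0 0.3" --pt "0 0 0 0.4 0 0 0.3" --pt "0 0 0 0.4 0 0 0.3" --force 30

```text
time: 10.72
tool_pos: [0.5046, 0.3656, 0.0021]
tool_rot: [-1.36, 1.106, 1.358]
wrist_force: [-2.2, -1.8, 6.6]
opening: 0.0477
```

```bash
python3 tip.py side12|head -2
python3 - <<'E'
from h import *
c=cap("wrist");cv2.imwrite("pics/wrist12.png",c["pixels"])
E
```

```text
10.7167 [0.50455007 0.36563768 0.00205436] [-2.19188654 -1.8443922   6.5965509 ] 0.04771776839810684
crop org 134 268
```

View pics/side12.png

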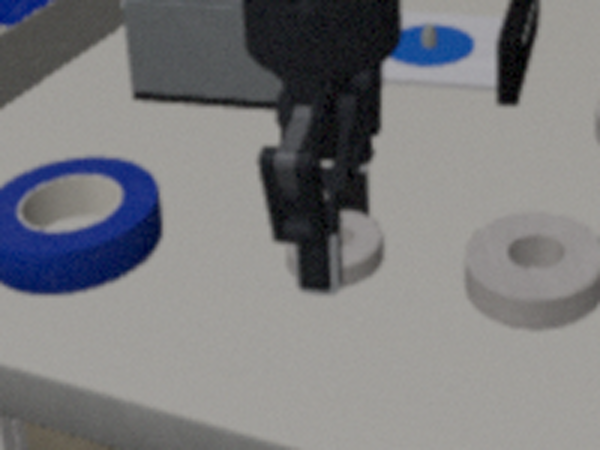

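View pics/wrist12.png

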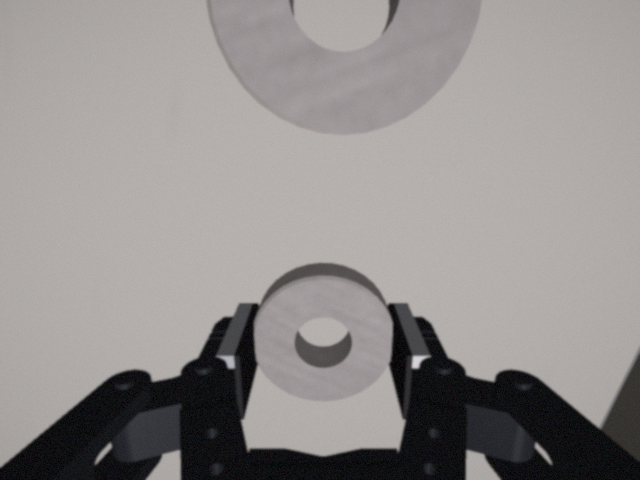

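Request:
send_rows --pt "0 0 0 -1 0 0 0.3" --pt "0 0 0 -3 0 0 0.3" --pt "0 0 0 -6 0 0 0.3" --pt "0 0 0 -9 0 0 0.3" --pt "0 0 0 -11 0 0 0.3" --pt "0 0 0 -11 0 0 0.3" --pt "0 0 0 -11 0 0 0.3"

```text
time: 11.4
tool_pos: [0.505, 0.3659, 0.1134]
tool_rot: [-1.36, 1.105, 1.357]
wrist_force: [0.2, -0.5, -2.7]
opening: 0.0478
```

```bash
python3 tip.py side13|head -2
cat > ringhand.py <<'E'
from meas import *
import sys
s=robot.state();c=cap("wrist");cv2.imwrite(f"pics/{sys.argv[1]}.png",c["pixels"]);P=cloud(c)
Rt=R.from_rotvec(s["tool_rot"]).inv();Q=Rt.apply(P.reshape(-1,3)-s["tool_pos"]).reshape(P.shape)
h=cv2.cvtColor(c["pixels"],cv2.COLOR_BGR2GRAY)
m=(np.hypot(Q[...,1],Q[...,2])<.032)&(Q[...,0]>-.03)&(Q[...,0]<.02)&(h>95)&(abs(Q[...,2])<.024)
q=Q[m];print("n",len(q),"x pct",np.percentile(q[:,0]*1000,[2,10,50,90,98]).round(1))
xm=np.median(q[:,0]);t=m&(abs(Q[...,0]-xm)<.004)
A=np.c_[Q[t][:,1:],np.ones(t.sum())];co=np.linalg.lstsq(A,Q[t][:,0],rcond=None)[0];print("tilt deg dy,dz",np.degrees(np.arctan(co[:2])).round(2),"x0",co[2]*1000)
cs,_=cv2.findContours(t.astype(np.uint8),cv2.RETR_CCOMP,cv2.CHAIN_APPROX_NONE)
for k in cs:
    if len(k)>25:
        k=k[:,0,:];qq=Q[k[:,1],k[:,0]][:,1:];d=(P[k[:,1],k[:,0]])
        zp=(s["tool_pos"]+R.from_rotvec(s["tool_rot"]).apply([xm,0,0]))[2]
        w=plane(c,k,zp);w=Rt.apply(w-s["tool_pos"]);print(len(k),"circle tool yz mm",circ(w[:,1:])[0]*1000,circ(w[:,1:])[1]*1000)
E
python3 ringhand.py wrist13
```

```text
11.4 [0.50499612 0.36594775 0.11343168] [ 0.1885897  -0.50453765 -2.69247455] 0.04784587959360111
crop org 130 205
n 12258 x pct [-12.8 -12.4 -11.6 -10.8  -1.1]
tilt deg dy,dz [ 0.21 -0.03] x0 -11.615837614954533
410 circle tool yz mm [0.62078181 0.11731211] 24.7343903092465
151 circle tool yz mm [ 0.17242061 -0.16692287] 9.900059892715026
```

View pics/side13.png

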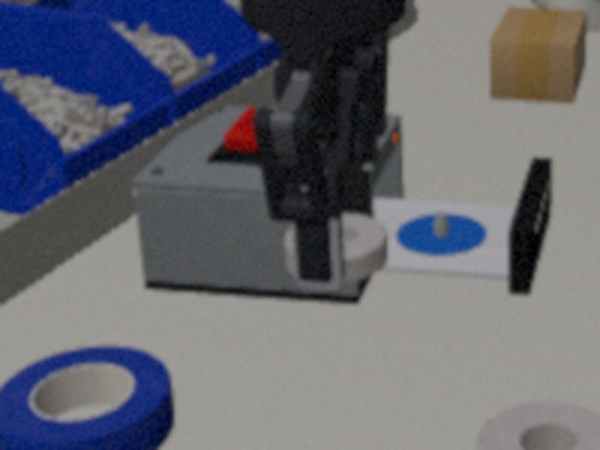

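View pics/wrist13.png

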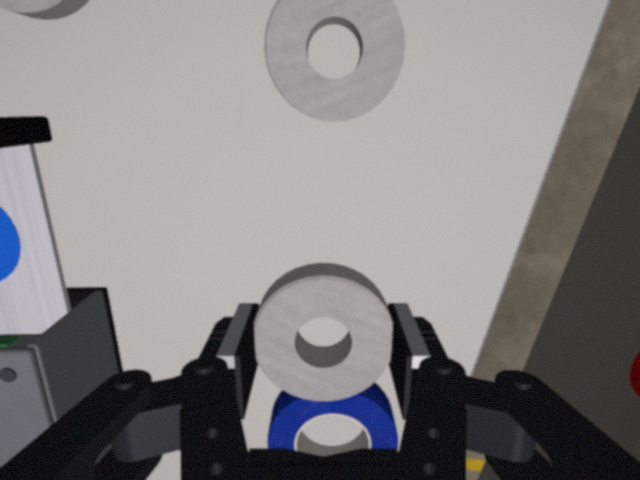

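Run:
```python
from meas import *
for n in("side","scene"):
    c=cap(n);print(n,bluedisc(c,proj(c,[[.541,.162,.02]])[0]))
rows([(.5419,.1618,.12,192.3),(.5419,.1618,.06,192.3)])
```

```text
side (array([0.53947396, 0.16091817]), np.float64(0.024482790552160873), array([263, 277,  29,  13, 266], dtype=int32))
scene (array([0.53851179, 0.16104695]), np.float64(0.026632506303467498), array([357, 282,  21,  20, 273], dtype=int32))
(0.5419, 0.1618, 0.12, 192) [-0.55 -0.11 -0.09] [ -0.85   0.45 -20.7 ]
(0.5419, 0.1618, 0.06, 192) [-0.55 -0.11 -0.09] [  5.15   0.44 -20.69]
```

Request:
send_rows --pt "0 0 0 -0.8 0 -4 0.3" --pt "-0.5 0 0 -0.8 0.2 -8 0.3" --pt "-0.5 0 0 -0.8 0.4 -12 0.3" --pt "-0.5 0 0 -0.8 0.4 -16 0.3" --pt "-0.5 0 0 -0.8 0.4 -19 0.3" --pt "-0.5 0 0 0 0.45 -20.7 0.3" --pt "-0.5 0 0 2 0.45 -20.7 0.3" --pt "-0.5 0 0 4 0.45 -20.7 0.3" --pt "-0.5 0 0 4.5 0.45 -20.7 0.3" --pt "-0.5 0 0 4.5 0.45 -20.7 0.3" --pt "-0.5 0 0 4.5 0.45 -20.7 0.3"

```text
time: 12.52
tool_pos: [0.5417, 0.1624, 0.0668]
tool_rot: [-1.366, 1.102, 1.366]
wrist_force: [1.1, 0.0, -0.8]
opening: 0.0474
```

```bash
python3 tip.py side14|head -2; python3 ringhand.py wrist14
python3 - <<'E'
from h import *
c=cap("scene");u,v=proj(c,[[.541,.162,.04]])[0].astype(int)
cv2.imwrite("pics/scene14.png",cv2.resize(c["pixels"][v-60:v+60,u-80:u+80],None,fx=4,fy=4,interpolation=2))
print(totool([.5419,.1618,.0384]))
E
```

```text
12.5167 [0.54171091 0.16238518 0.06683596] [ 1.09243147  0.01354377 -0.84335406] 0.047411023987371584
crop org 165 176
n 13518 x pct [-12.9 -12.4 -11.6  -8.9   0.2]
tilt deg dy,dz [ 0.4  -0.07] x0 -11.599673585637982
407 circle tool yz mm [0.9518111  0.01830775] 24.868852137589347
179 circle tool yz mm [0.78839929 0.03136837] 9.473993076729455
[ 2.90868643  0.04189464 -0.02964511]
```

View pics/side14.png

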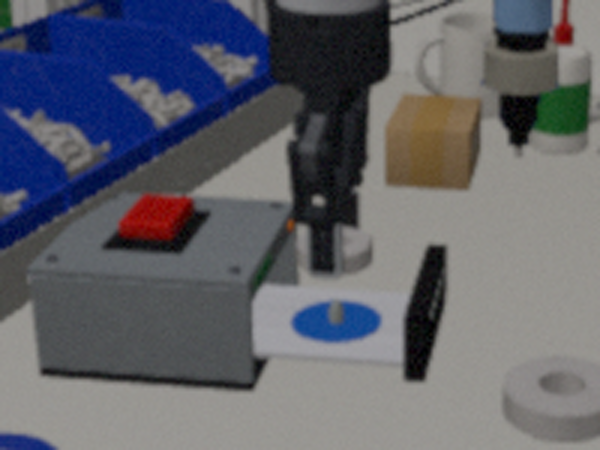

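View pics/wrist14.png

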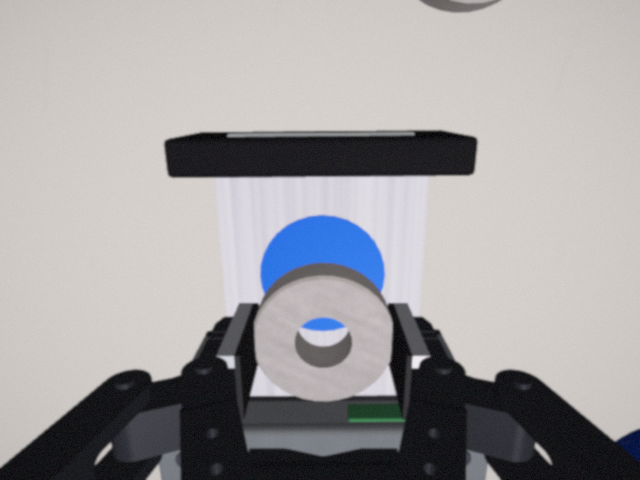

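View pics/scene14.png

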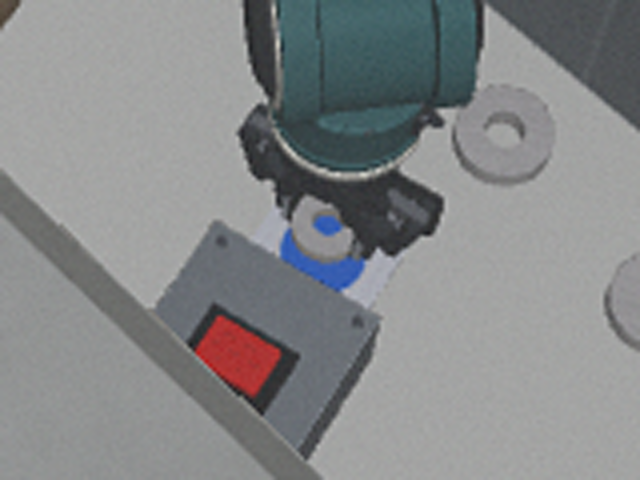

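Run:
```python
from meas import *
s=robot.state();c=cap("wrist");h=cv2.cvtColor(c["pixels"],cv2.COLOR_BGR2HSV);m=(h[...,0]>95)&(h[...,0]<125)&(h[...,1]>120)
pts=[]
for u in range(264,382,2):
    v=np.nonzero(m[200:290,u])[0]
    if len(v): pts.append((u,200+v[0]-.5))
q=plane(c,pts,.02)[:,:2]
from scipy.optimize import least_squares
f=least_squares(lambda p:np.hypot(*(q-p).T)-.02912,[.541,.162]);print(f.x,np.abs(f.fun).max(),circ(q))
print(R.from_rotvec(s["tool_rot"]).inv().apply(np.r_[f.x,s["tool_pos"][2]]-s["tool_pos"])*1000)
```

```text
[0.54078714 0.16151136] 0.00033805914506883014 (array([0.54137668, 0.16165023]), np.float64(0.029642818729251147))
[ 1.30561693e-03  1.57858516e+00 -3.94639335e-01]
```

Request:
send_rows --pt "0 0 0 0.5 0.05 -0.03 0.3" --pt "0 0 0 1.2 0.05 -0.03 0.3" --pt "0 0 0 2 0.05 -0.03 0.3" --pt "0 0 0 2.5 0.05 -0.03 0.3" --pt "0 0 0 2.8 0.05 -0.03 0.3" --pt "0 0 0 2.8 0.05 -0.03 0.3"

```text
time: 13.22
tool_pos: [0.5414, 0.1616, 0.0385]
tool_rot: [-1.366, 1.103, 1.365]
wrist_force: [-0.5, -0.5, -1.5]
opening: 0.0477
```

```bash
python3 tip.py side15|head -2; python3 ringhand.py wrist15
```

```text
13.2167 [0.54135421 0.1615882  0.03847709] [-0.50807639 -0.4527345  -1.49068392] 0.04765081572659703
crop org 165 189
n 19329 x pct [-12.8 -12.2 -11.2  18.9  19.6]
tilt deg dy,dz [ 0.47 -0.05] x0 -11.528906787806484
419 circle tool yz mm [ 0.85983263 -0.02120065] 25.039660781201384
153 circle tool yz mm [ 1.10354296 -0.12526259] 9.162343375929705
```

View pics/side15.png

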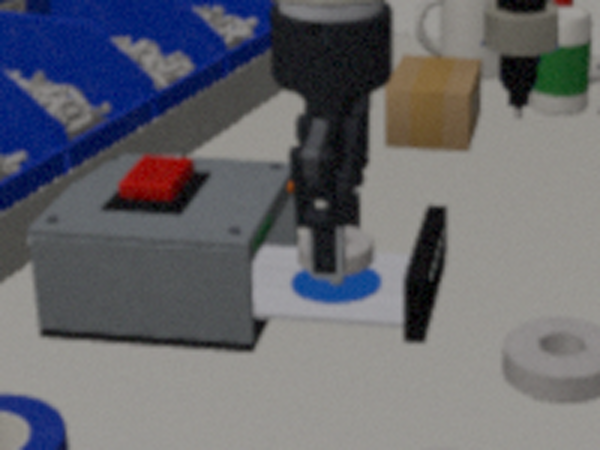

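View pics/wrist15.png

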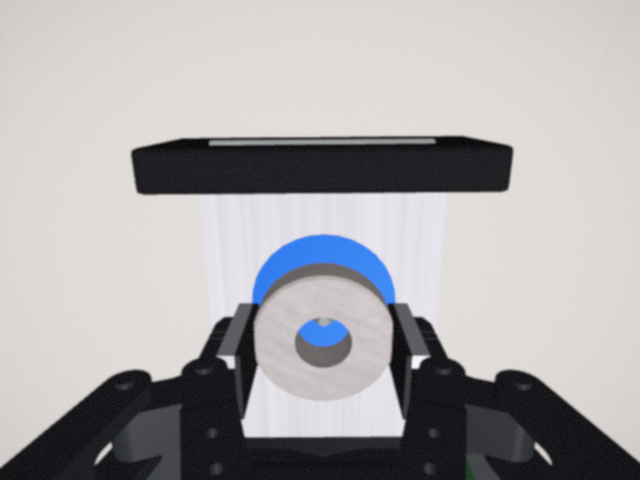

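Run:
```python
from meas import *
s=robot.state();c=cap("wrist")
p=plane(c,[(323.5,321.5)],.036)[0];print(p,R.from_rotvec(s["tool_rot"]).inv().apply(p-s["tool_pos"])*1000)
cv2.imwrite("pics/w15c.png",cv2.resize(c["pixels"][300:380,280:370],None,fx=6,fy=6,interpolation=2))
```

```text
[0.54169123 0.16188206 0.036     ] [3.30599319 0.01373248 0.11422827]
```

View pics/w15c.png

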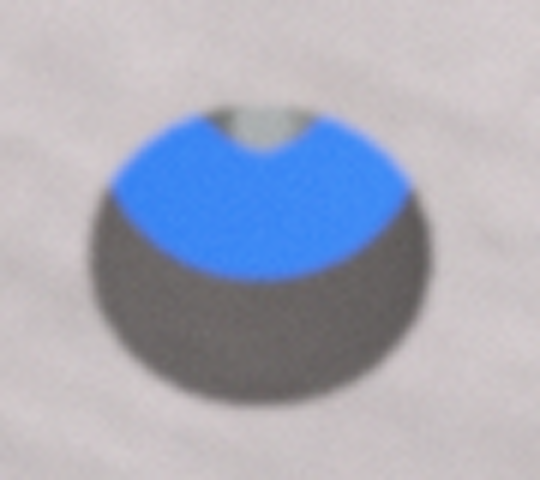

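Request:
send_rows --pt "0 0 0 0.2 0 0 0.3" --pt "0 0 0 0.5 0 0 0.3" --pt "0 0 0 0.8 0 0 0.3" --pt "0 0 0 0.8 0 0 0.3"

```text
time: 13.7
tool_pos: [0.5416, 0.1616, 0.0309]
tool_rot: [-1.366, 1.102, 1.365]
wrist_force: [0.5, -0.7, -1.6]
opening: 0.0474
```

Request:
send_rows --pt "0 0 0 0.2 0 0 0.3" --pt "0 0 0 0.4 0 0 0.3" --pt "0 0 0 0.5 0 0 0.3" --pt "0 0 0 0.5 0 0 0.3"

```text
time: 14.03
tool_pos: [0.5415, 0.1616, 0.0256]
tool_rot: [-1.366, 1.102, 1.365]
wrist_force: [0.3, 0.5, -2.5]
opening: 0.048
```

Request:
send_rows --pt "0 0 0 0.1 0 0 0.3" --pt "0 0 0 0.2 0 0 0.3" --pt "0 0 0 0.2 0 0 0.3"

```text
time: 14.28
tool_pos: [0.5414, 0.1615, 0.0235]
tool_rot: [-1.366, 1.103, 1.365]
wrist_force: [-0.6, -0.2, -0.3]
opening: 0.0477
```

Request:
send_rows --pt "0 0 0 0.06 0 0 0.3" --pt "0 0 0 0.1 0 0 0.3" --pt "0 0 0 0.1 0 0 0.3"

```text
time: 14.53
tool_pos: [0.5414, 0.1615, 0.0224]
tool_rot: [-1.366, 1.103, 1.365]
wrist_force: [0.6, 1.5, -1.3]
opening: 0.0479
```

```bash
python3 tip.py side16|head -2; python3 ringhand.py wrist16
```

```text
14.5333 [0.54141587 0.16151521 0.02241684] [ 0.63921198  1.45338152 -1.33119661] 0.047891245712466834
crop org 165 196
n 18555 x pct [-12.9 -12.3 -11.3   2.3   3.1]
tilt deg dy,dz [ 0.49 -0.05] x0 -11.493256110553444
73 circle tool yz mm [2.11483809 0.00760563] 4.63541549052472
434 circle tool yz mm [ 0.90592456 -0.04749875] 25.02842937930662
152 circle tool yz mm [ 1.21302506 -0.23115725] 9.098295421826878
```

View pics/side16.png

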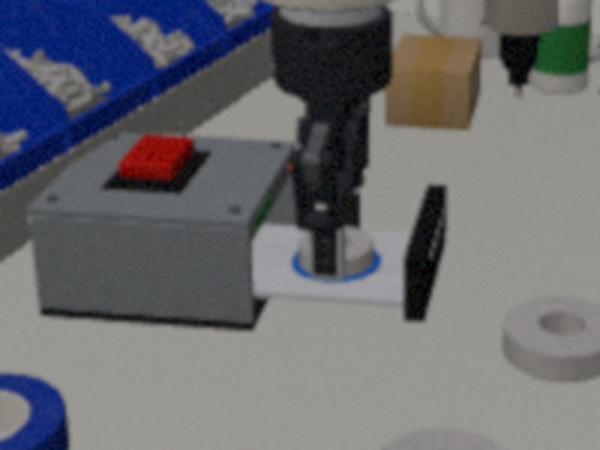

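View pics/wrist16.png

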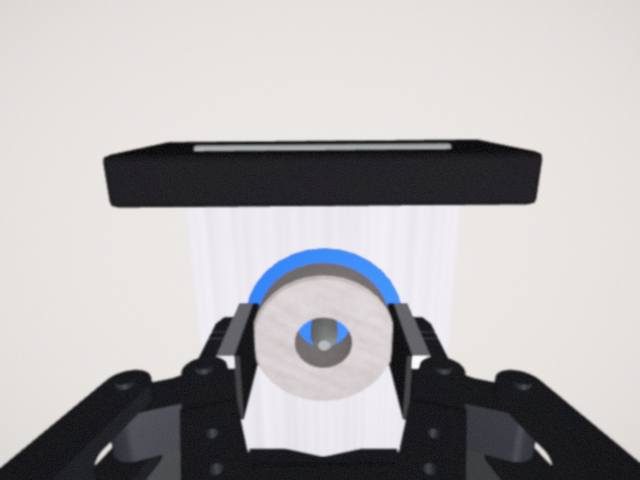

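Request:
send_rows --pt "0 0 0 0.05 0 0 0.3" --pt "0 0 0 0.05 0 0 0.3"

```text
time: 14.8
tool_pos: [0.5415, 0.1616, 0.0221]
tool_rot: [-1.366, 1.102, 1.365]
wrist_force: [-0.6, -0.3, 0.9]
opening: 0.0476
```

Request:
send_rows --pt "0 0 0 0.05 0 0 0.3" --pt "0 0 0 0.05 0 0 0.3"

```text
time: 14.97
tool_pos: [0.5418, 0.1616, 0.022]
tool_rot: [-1.367, 1.102, 1.364]
wrist_force: [-0.9, -1.5, 6.8]
opening: 0.0475
```

Request:
send_rows --pt "0 0 0 -0.03 0 0 0" --pt "0 0 0 -0.03 0 0 -0.3" --pt "0 0 0 -0.03 0 0 -0.45" --pt "0 0 0 -0.03 0 0 -0.45" --pt "0 0 0 -0.03 0 0 -0.45"

```text
time: 15.38
tool_pos: [0.5419, 0.1616, 0.0223]
tool_rot: [-1.367, 1.102, 1.364]
wrist_force: [0.7, 0.1, -0.2]
opening: 0.0617
```

Request:
send_rows --pt "0 0 0 -1 0 0 -0.45" --pt "0 0 0 -3 0 0 -0.45" --pt "0 0 0 -6 0 0 -0.45" --pt "0 0 0 -9 0 0 -0.45" --pt "0 0 0 -11 0 0 -0.45" --pt "0 0 0 -11 0 0 -0.45"

```text
time: 15.88
tool_pos: [0.5433, 0.1628, 0.1368]
tool_rot: [-1.369, 1.098, 1.361]
wrist_force: [0.2, 0.4, -0.2]
opening: 0.0619
```

```bash
python3 tip.py side17|head -2
python3 - <<'E'
from meas import *
s=robot.state();c=cap("wrist");cv2.imwrite("pics/wrist17.png",c["pixels"]);P=cloud(c)
m=(np.hypot(P[...,0]-.5413,P[...,1]-.1617)<.022)&(P[...,2]>.026);q=P[m]
q=q[abs(q[:,2]-.034)<.002];A=np.c_[q[:,:2]-[.541,.162],np.ones(len(q))];co=np.linalg.lstsq(A,q[:,2],rcond=None)[0];print(len(q),np.median(q[:,2]),np.degrees(co[:2]))
E
```

```text
15.8833 [0.54331913 0.16284689 0.13678862] [ 0.19220822  0.43072264 -0.21622174] 0.06188448820130515
crop org 163 142
3280 0.03386218014109492 [0.05559143 0.00598441]
```

View pics/side17.png

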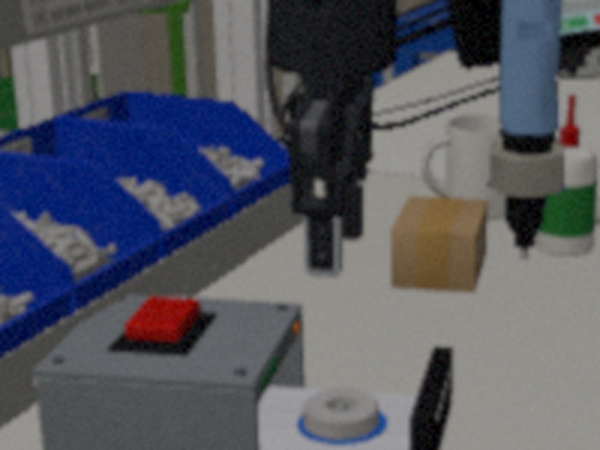

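View pics/wrist17.png

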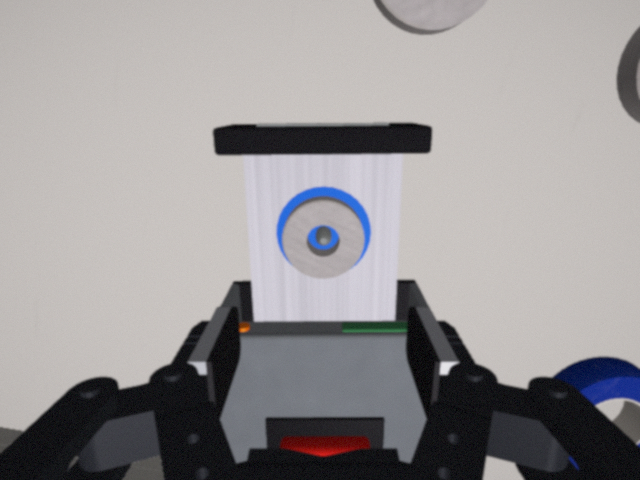

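Run:
```python
from h import *
rows([(.4397,.1395,.137,192.2),(.4397,.1395,.024,192.2)])
```

```text
(0.4397, 0.1395, 0.137, 192) [ 0.05 -0.15  0.05] [-0.39 10.48  0.  ]
(0.4397, 0.1395, 0.024, 192) [ 0.05 -0.15  0.05] [10.91 10.49  0.03]
```

Request:
send_rows --pt "0 0 0 0 3 0 1" --pt "0 0 0 0 6.5 0 1" --pt "0 0 0 0 9.5 0 1" --pt "0 0 0 1 10.5 0 1" --pt "0 -0.15 0 4 10.5 0 1" --pt "0 -0.15 0 7 10.5 0 1" --pt "0 -0.15 0 7.7 10.5 0 1" --pt "0 -0.15 0 7.7 10.5 0 1"

```text
time: 16.65
tool_pos: [0.4382, 0.1393, 0.0545]
tool_rot: [-1.364, 1.102, 1.368]
wrist_force: [-0.3, 0.3, -0.1]
opening: -0.0002
```

```bash
python3 tip.py side18
python3 - <<'E'
from h import *
s=robot.state();print(s["joints"])
c=cap("wrist");cv2.imwrite("pics/wrist18.png",c["pixels"])
rows([(.4397,.1395,.024,192.2)])
E
```

```text
16.65 [0.43815477 0.13927262 0.0545339 ] [-0.28396707  0.31333521 -0.05622114] -0.00018013588233513678
crop org 219 185
257 [324 328] [-36. -10.   6.] [-31.  -1.  16.] z 0.085
260 [324 335] [-29. -10.   6.] [-25.  11.  14.] z 0.079
263 [324 335] [-23. -10.   6.] [-19.  12.  15.] z 0.073
266 [324 335] [-17.  -9.   5.] [-12.  12.  15.] z 0.067
269 [324 335] [-11.  -9.   6.] [-6. 12. 16.] z 0.06
272 [324 334] [-3. -9.  5.] [ 1. 10. 12.] z 0.053
[ 0.40015738  0.60012065 -0.94107482  2.12081163  0.70929742  0.77456494
  0.78757596]
(0.4397, 0.1395, 0.024, 192) [0.1  0.04 0.03] [ 3.27  0.01 -0.04]
```

View pics/side18.png

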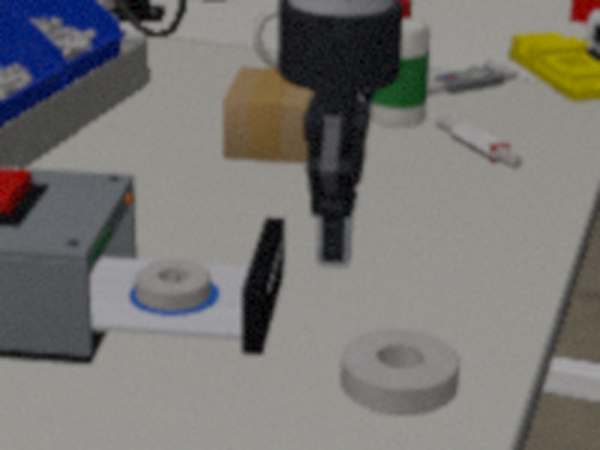

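View pics/wrist18.png

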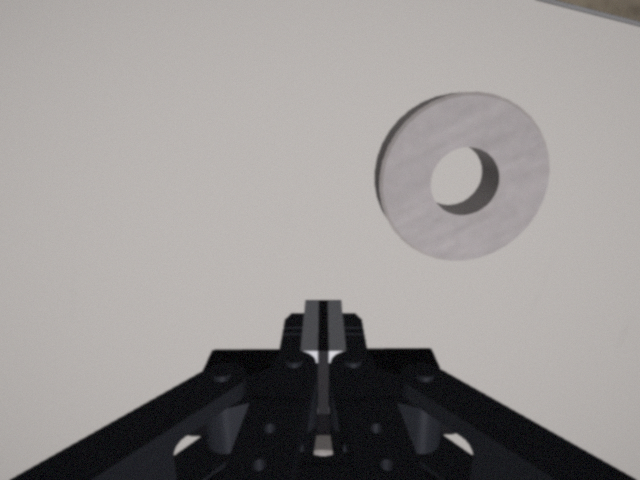

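Request:
send_rows --pt "0 0 0 1.2 0 0 1" --pt "0 0 0 2.4 0 0 1" --pt "0 0 0 3.1 0 0 1" --pt "0 0 0 3.1 0 0 1" --pt "0 0 0 3.1 -1 0 1" --pt "0 0 0 3.1 -1.8 0 1" --pt "0 0 0 3.1 -1.8 0 1"

```text
time: 17.33
tool_pos: [0.4596, 0.1443, 0.0265]
tool_rot: [-1.365, 1.098, 1.364]
wrist_force: [0.2, 0.4, -0.1]
opening: 0.0001
```

```bash
python3 tip.py side19|head -2
```

```text
17.3333 [0.45957531 0.14432493 0.02647451] [ 0.16747078  0.38912813 -0.07416693] 9.008901753008612e-05
crop org 207 197
```

View pics/side19.png

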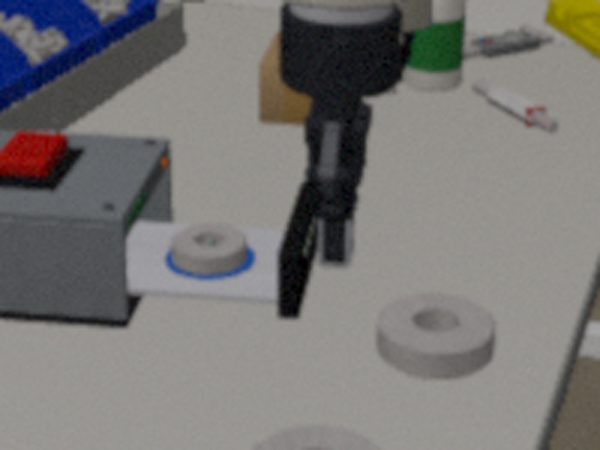

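Request:
send_rows --pt "0 0 0 0.3 -0.2 0 1" --pt "0 0 0 0.4 -0.4 0 1" --pt "0 0 0 0.4 -0.6 0 1" --pt "0 0 0 0.4 -0.8 0 1" --pt "0 0 0 0.4 -1.0 0 1" --pt "0 0 0 0.4 -1.3 0 1" --pt "0 0 0 0.4 -1.6 0 1" --pt "0 0 0 0.4 -1.9 0 1" --pt "0 0 0 0.4 -2.2 0 1" --pt "0 0 0 0.4 -2.5 0 1" --pt "0 0 0 0.4 -2.5 0 1"

```text
time: 18.3
tool_pos: [0.4836, 0.1496, 0.0223]
tool_rot: [-1.365, 1.098, 1.364]
wrist_force: [-1.0, -0.6, -1.5]
opening: -0.0003
```

```bash
python3 tip.py side20|head -2
python3 - <<'E'
from h import *
s=robot.state();print(R.from_rotvec(s["tool_rot"]).as_matrix().round(4)[:,1])
E
```

```text
18.3 [0.48362791 0.14957993 0.02232897] [-1.03791183 -0.58054332 -1.47490778] -0.0003183673513435189
crop org 195 198
[-0.9772 -0.2122 -0.0023]
```

View pics/side20.png

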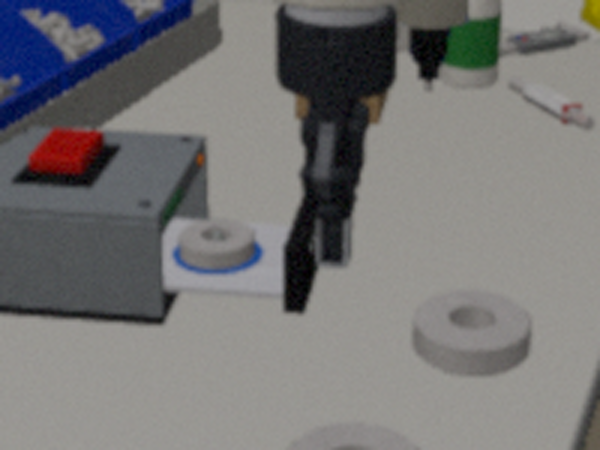

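Request:
send_rows --pt "0 0 0 0 -0.3 0 1" --pt "0 0 0 0 -0.6 0 1" --pt "0 0 0 0 -0.9 0 1" --pt "0 0 0 0 -1.2 0 1" --pt "0 0 0 0 -1.5 0 1" --pt "0 0 0 0 -1.8 0 1" --pt "0 0 0 0 -2.1 0 1" --pt "0 0 0 0 -2.4 0 1" --pt "0 0 0 0 -2.7 0 1" --pt "0 0 0 0 -3.0 0 1" --pt "0 0 0 0 -3.3 0 1" --pt "0 0 0 0 -3.5 0 1" --pt "0 0 0 0 -3.5 0 1"

```text
time: 19.43
tool_pos: [0.5181, 0.1571, 0.0225]
tool_rot: [-1.365, 1.097, 1.364]
wrist_force: [-3.0, 1.4, -0.9]
opening: 0.0001
```

```bash
python3 tip.py side21|head -2
```

```text
19.4333 [0.5181164  0.15707304 0.02246106] [-2.99002133  1.43315481 -0.87566224] 0.00012152482751660111
crop org 177 197
```

View pics/side21.png

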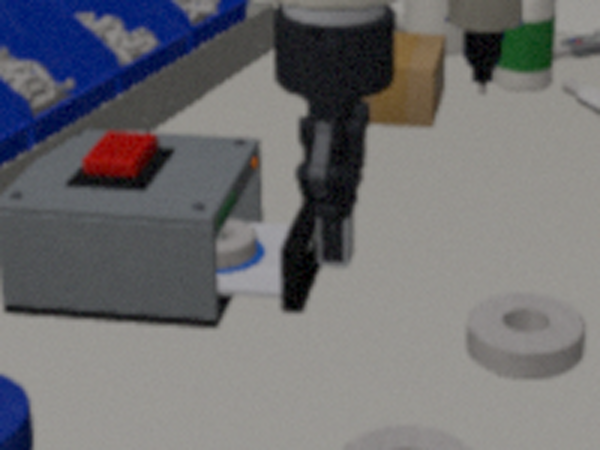

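Request:
send_rows --pt "0 0 0 0 -0.3 0 1" --pt "0 0 0 0 -0.6 0 1" --pt "0 0 0 0 -0.9 0 1" --pt "0 0 0 0 -1.2 0 1" --pt "0 0 0 0 -1.5 0 1" --pt "0 0 0 0 -1.8 0 1" --pt "0 0 0 0 -2.1 0 1" --pt "0 0 0 0 -2.3 0 1" --pt "0 0 0 0 -2.3 0 1"

```text
time: 20.23
tool_pos: [0.5409, 0.162, 0.0225]
tool_rot: [-1.365, 1.097, 1.363]
wrist_force: [-3.8, 1.3, 0.5]
opening: 0.0001
```

```bash
cat > key.py <<'E'
from meas import *
import sys
s=robot.state();tp=s["tool_pos"];print(round(s["time"],2),"p",(tp[0]*.977+tp[1]*.213).round(4),"q",(-tp[0]*.213+tp[1]*.977).round(4),"F",s["wrist_force"].round(1),"Fp",round(float(s["wrist_force"][:2]@[.977,.213]),1))
for n in("side","scene"):
    c=cap(n);P=cloud(c);x=c["pixels"].astype(int)
    m=(x[...,2]>130)&(x[...,1]<90)&(np.hypot(P[...,0]-.655,P[...,1]-.191)<.05)&(P[...,2]>.07)
    m=cv2.erode(m.astype(np.uint8),np.ones((3,3)))>0
    print(n,"key z",np.percentile(P[...,2][m],[50,75]).round(4),m.sum(),"roof",np.median(P[...,2][(abs(P[...,2]-.078)<.005)&(np.hypot(P[...,0]-.65,P[...,1]-.19)<.07)]).round(4))
    if n=="side" and len(sys.argv)>1: cv2.imwrite(f"pics/{sys.argv[1]}.png",cv2.resize(c["pixels"][200:350,150:350],None,fx=3,fy=3,interpolation=2))
E
python3 key.py side22
```

```text
20.23 p 0.5629 q 0.043 F [-3.8  1.3  0.5] Fp -3.4
side key z [0.0935 0.0939] 103 roof 0.0774
scene key z [0.0937 0.0964] 149 roof 0.0781
```

View pics/side22.png

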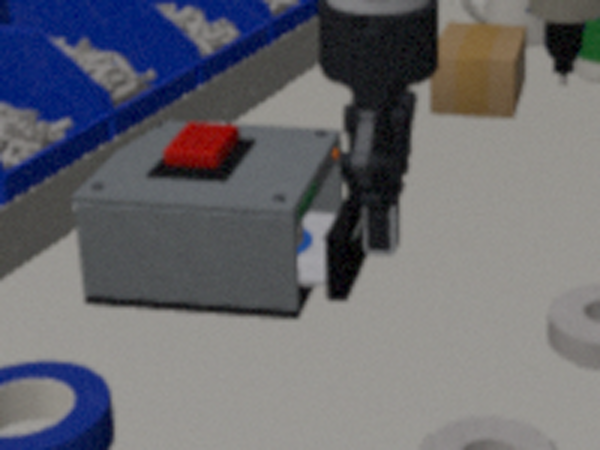

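Request:
send_rows --pt "0 0 0 0 -0.15 0 1" --pt "0 0 0 0 -0.3 0 1" --pt "0 0 0 0 -0.4 0 1" --pt "0 0 0 0 -0.4 0 1"

```text
time: 20.67
tool_pos: [0.5446, 0.1628, 0.0226]
tool_rot: [-1.365, 1.097, 1.363]
wrist_force: [-2.8, 0.0, 0.7]
opening: 0.0001
```

Request:
send_rows --pt "0 0 0 0 -0.1 0 1" --pt "0 0 0 0 -0.2 0 1" --pt "0 0 0 0 -0.2 0 1"

```text
time: 20.92
tool_pos: [0.5468, 0.1632, 0.0225]
tool_rot: [-1.365, 1.097, 1.363]
wrist_force: [-3.0, 1.8, -0.0]
opening: 0.0003
```

```bash
python3 key.py
```

```text
20.92 p 0.569 q 0.043 F [-3.   1.8 -0. ] Fp -2.5
side key z [0.0934 0.0939] 104 roof 0.0774
scene key z [0.0939 0.0963] 150 roof 0.0781
```

Request:
send_rows --pt "0 0 0 0 -0.05 0 1" --pt "0 0 0 0 -0.1 0 1" --pt "0 0 0 0 -0.1 0 1"

```text
time: 21.27
tool_pos: [0.5477, 0.1634, 0.0226]
tool_rot: [-1.365, 1.097, 1.363]
wrist_force: [-4.1, 2.2, 0.1]
opening: -0.0
```

Request:
send_rows --pt "0 0 0 0 -0.05 0 1" --pt "0 0 0 0 -0.1 0 1" --pt "0 0 0 0 -0.1 0 1"

```text
time: 21.52
tool_pos: [0.5488, 0.1637, 0.0226]
tool_rot: [-1.365, 1.097, 1.363]
wrist_force: [-3.5, 2.2, -0.7]
opening: 0.0003
```

Request:
send_rows --pt "0 0 0 0 -0.05 0 1" --pt "0 0 0 0 -0.1 0 1" --pt "0 0 0 0 -0.1 0 1"

```text
time: 21.77
tool_pos: [0.5497, 0.1638, 0.0226]
tool_rot: [-1.365, 1.097, 1.363]
wrist_force: [-5.2, 1.1, 2.1]
opening: -0.0002
```

```bash
python3 key.py
```

```text
21.77 p 0.572 q 0.043 F [-5.2  1.1  2.1] Fp -4.8
side key z [0.0934 0.0938] 91 roof 0.0774
scene key z [0.0944 0.0962] 149 roof 0.0782
```

Request:
send_rows --pt "0 0 0 0 -0.05 0 1" --pt "0 0 0 0 -0.1 0 1" --pt "0 0 0 0 -0.1 0 1"

```text
time: 22.12
tool_pos: [0.5506, 0.164, 0.0226]
tool_rot: [-1.365, 1.098, 1.363]
wrist_force: [-4.0, 1.3, 0.4]
opening: 0.0001
```

Request:
send_rows --pt "0 0 0 0 -0.05 0 1" --pt "0 0 0 0 -0.1 0 1" --pt "0 0 0 0 -0.1 0 1"

```text
time: 22.37
tool_pos: [0.5512, 0.1642, 0.0225]
tool_rot: [-1.365, 1.098, 1.364]
wrist_force: [-7.8, -0.3, 3.8]
opening: 0.0004
```

```bash
python3 key.py side23
```

```text
22.37 p 0.5735 q 0.043 F [-7.8 -0.3  3.8] Fp -7.6
side key z [0.0927 0.0934] 93 roof 0.0774
scene key z [0.0937 0.0955] 157 roof 0.078
```

View pics/side23.png

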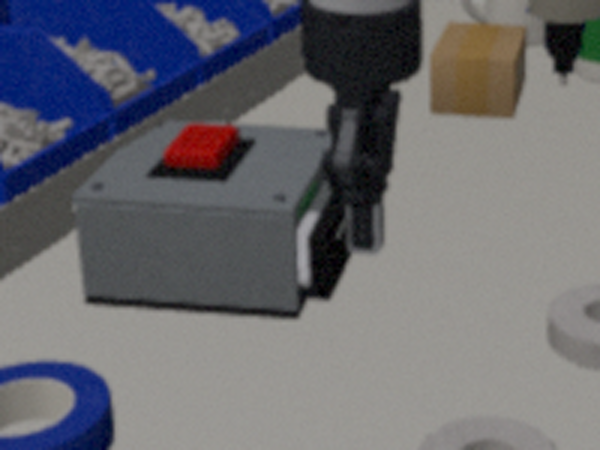

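Request:
send_rows --pt "0 0 0 0 -0.05 0 1" --pt "0 0 0 0 -0.05 0 1"

```text
time: 22.63
tool_pos: [0.5516, 0.1643, 0.0226]
tool_rot: [-1.365, 1.099, 1.364]
wrist_force: [-5.8, 0.4, 1.1]
opening: -0.0
```

```bash
python3 key.py
```

```text
22.63 p 0.5739 q 0.043 F [-5.8  0.4  1.1] Fp -5.6
side key z [0.092  0.0925] 98 roof 0.0774
scene key z [0.0928 0.0953] 151 roof 0.0781
```

Key is dipping (about 1.5 mm): the tray is passing the catch. Half-millimetre steps on.

Request:
send_rows --pt "0 0 0 0 -0.05 0 1" --pt "0 0 0 0 -0.05 0 1"

```text
time: 22.9
tool_pos: [0.5519, 0.1643, 0.0226]
tool_rot: [-1.365, 1.099, 1.364]
wrist_force: [-5.0, 0.4, 2.2]
opening: 0.0002
```

Request:
send_rows --pt "0 0 0 0 -0.05 0 1" --pt "0 0 0 0 -0.05 0 1"

```text
time: 23.07
tool_pos: [0.5521, 0.1644, 0.0225]
tool_rot: [-1.365, 1.1, 1.365]
wrist_force: [-7.4, 1.1, 3.3]
opening: -0.0
```

```bash
python3 key.py
```

```text
23.07 p 0.5744 q 0.043 F [-7.4  1.1  3.3] Fp -7.0
side key z [0.092  0.0925] 100 roof 0.0774
scene key z [0.0931 0.0947] 142 roof 0.078
```

Request:
send_rows --pt "0 0 0 0 -0.1 0 1" --pt "0 0 0 0 -0.1 0 1" --pt "0 0 0 0 -0.1 0 1"

```text
time: 23.42
tool_pos: [0.5529, 0.1646, 0.0226]
tool_rot: [-1.365, 1.1, 1.365]
wrist_force: [-6.5, 0.7, 1.2]
opening: -0.0
```

Request:
send_rows --pt "0 0 0 0 -0.1 0 1" --pt "0 0 0 0 -0.1 0 1" --pt "0 0 0 0 -0.1 0 1"

```text
time: 23.67
tool_pos: [0.5539, 0.1648, 0.0226]
tool_rot: [-1.365, 1.1, 1.365]
wrist_force: [-4.9, 0.9, 1.3]
opening: -0.0001
```

```bash
python3 key.py
```

```text
23.67 p 0.5762 q 0.043 F [-4.9  0.9  1.3] Fp -4.6
side key z [0.0906 0.091 ] 99 roof 0.0774
scene key z [0.0907 0.0925] 150 roof 0.0782
```

Request:
send_rows --pt "0 0 0 0 -0.05 0 1" --pt "0 0 0 0 -0.08 0 1" --pt "0 0 0 0 -0.08 0 1"

```text
time: 24.02
tool_pos: [0.5543, 0.1649, 0.0226]
tool_rot: [-1.365, 1.101, 1.366]
wrist_force: [-7.0, 0.8, 3.2]
opening: -0.0001
```

```bash
python3 key.py
```

```text
24.02 p 0.5767 q 0.043 F [-7.   0.8  3.2] Fp -6.7
side key z [0.0905 0.091 ] 101 roof 0.0774
scene key z [0.091  0.0929] 154 roof 0.0781
```

Request:
send_rows --pt "0 0 0 0 -0.05 0 1" --pt "0 0 0 0 -0.08 0 1" --pt "0 0 0 0 -0.08 0 1"

```text
time: 24.37
tool_pos: [0.5546, 0.1649, 0.0226]
tool_rot: [-1.365, 1.102, 1.366]
wrist_force: [-9.2, -0.9, 4.7]
opening: 0.0001
```

```bash
python3 key.py
```

```text
24.37 p 0.577 q 0.043 F [-9.2 -0.9  4.7] Fp -9.2
side key z [0.0906 0.091 ] 106 roof 0.0774
scene key z [0.0909 0.0929] 149 roof 0.078
```

```bash
python3 key.py side24
python3 - <<'E'
from h import *
c=cap("wrist");cv2.imwrite("pics/wrist24.png",c["pixels"])
s=robot.state();print(R.from_rotvec(s["tool_rot"]).as_matrix().round(4),s["wrist_torque"].round(2))
E
```

```text
24.47 p 0.577 q 0.043 F [-7.4 -0.4  4.8] Fp -7.3
side key z [0.0905 0.0908] 95 roof 0.0774
scene key z [0.0915 0.093 ] 145 roof 0.0782
[[-1.400e-03 -9.772e-01 -2.125e-01]
 [-7.000e-04 -2.125e-01  9.772e-01]
 [-1.000e+00  1.500e-03 -3.000e-04]] [-0.01  1.73  0.03]
```

View pics/side24.png

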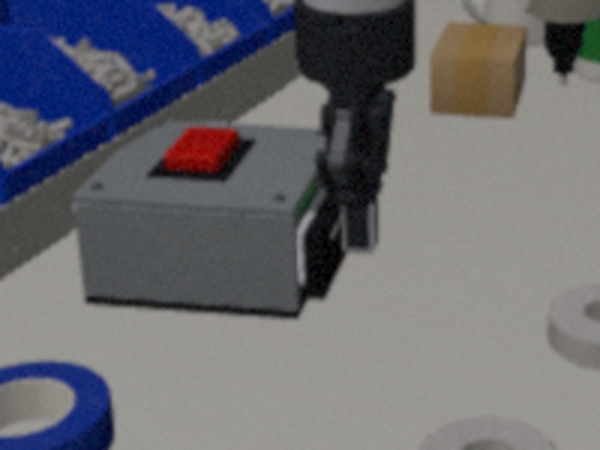

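View pics/wrist24.png

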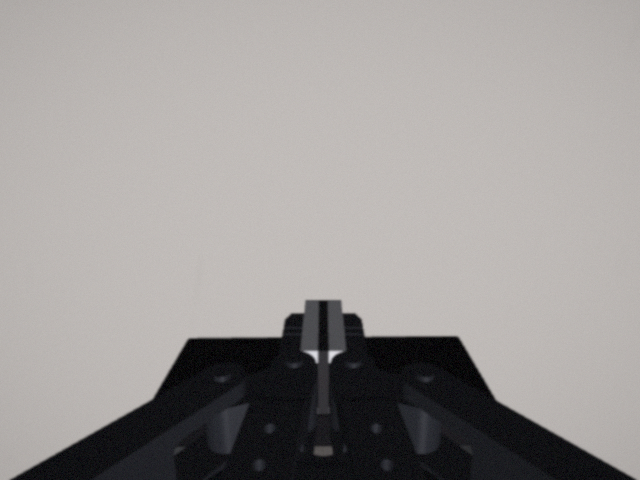

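Request:
send_rows --pt "0 0 0 0 -0.05 0 1" --pt "0 0 0 0 -0.1 0 1" --pt "0 0 0 0 -0.1 0 1" --pt "0 0 0 0 -0.1 0 1"

```text
time: 24.95
tool_pos: [0.5554, 0.1651, 0.0226]
tool_rot: [-1.365, 1.102, 1.366]
wrist_force: [-6.5, 1.7, 2.5]
opening: -0.0
```

```bash
python3 key.py
```

```text
24.95 p 0.5778 q 0.043 F [-6.5  1.7  2.5] Fp -6.0
side key z [0.0897 0.0902] 100 roof 0.0774
scene key z [0.0901 0.092 ] 128 roof 0.0781
```

Key down to about 0.0897 (4 mm dip): near the click.

Request:
send_rows --pt "0 0 0 0 -0.05 0 1" --pt "0 0 0 0 -0.1 0 1" --pt "0 0 0 0 -0.1 0 1"

```text
time: 25.3
tool_pos: [0.5565, 0.1653, 0.0226]
tool_rot: [-1.365, 1.102, 1.366]
wrist_force: [-4.8, 1.1, -0.4]
opening: -0.0004
```

```bash
python3 key.py
```

```text
25.3 p 0.5789 q 0.043 F [-4.8  1.1 -0.4] Fp -4.4
side key z [0.0895 0.0898] 95 roof 0.0774
scene key z [0.0902 0.0923] 150 roof 0.0781
```

Request:
send_rows --pt "0 0 0 0 -0.05 0 1" --pt "0 0 0 0 -0.1 0 1" --pt "0 0 0 0 -0.1 0 1"

```text
time: 25.65
tool_pos: [0.5575, 0.1655, 0.0226]
tool_rot: [-1.365, 1.102, 1.366]
wrist_force: [-4.3, 1.1, 0.7]
opening: 0.0005
```

```bash
python3 key.py
```

```text
25.65 p 0.58 q 0.043 F [-4.3  1.1  0.7] Fp -4.0
side key z [0.0894 0.09  ] 100 roof 0.0774
scene key z [0.0903 0.0923] 155 roof 0.0781
```

Request:
send_rows --pt "0 0 0 0 -0.05 0 1" --pt "0 0 0 0 -0.1 0 1" --pt "0 0 0 0 -0.1 0 1"

```text
time: 26.0
tool_pos: [0.5584, 0.1658, 0.0226]
tool_rot: [-1.365, 1.102, 1.366]
wrist_force: [-4.7, -0.1, 0.9]
opening: -0.0
```

```bash
python3 key.py
```

```text
26.0 p 0.5809 q 0.043 F [-4.7 -0.1  0.9] Fp -4.6
side key z [0.0896 0.0901] 83 roof 0.0774
scene key z [0.0903 0.0924] 154 roof 0.0781
```

Request:
send_rows --pt "0 0 0 0 -0.05 0 1" --pt "0 0 0 0 -0.1 0 1" --pt "0 0 0 0 -0.1 0 1"

```text
time: 26.35
tool_pos: [0.5595, 0.166, 0.0226]
tool_rot: [-1.365, 1.102, 1.366]
wrist_force: [-3.8, 1.8, -0.4]
opening: -0.0002
```

```bash
python3 key.py
```

```text
26.35 p 0.582 q 0.043 F [-3.8  1.8 -0.4] Fp -3.3
side key z [0.0935 0.094 ] 94 roof 0.0774
scene key z [0.0948 0.0966] 158 roof 0.078
```

Request:
send_rows --pt "0 0 0 0 0.15 0 1" --pt "0 0 0 0 0.4 0 1" --pt "0 0 0 0 0.7 0 1" --pt "0 0 0 0 1.0 0 1" --pt "0 0 0 0 1.4 0 1" --pt "0 0 0 0 1.8 0 1" --pt "0 0 0 0 2.5 0 1" --pt "0 0 0 0 4 0 1" --pt "0 0 0 0 5.5 0 1" --pt "0 0 0 0 5.5 0 1"

```text
time: 27.28
tool_pos: [0.5032, 0.1536, 0.0226]
tool_rot: [-1.366, 1.103, 1.367]
wrist_force: [0.3, 0.7, -1.0]
opening: 0.0002
```

```bash
python3 key.py side25
python3 - <<'E'
from h import *
c=cap("side");cv2.imwrite("pics/side25f.png",c["pixels"]);c=cap("scene");cv2.imwrite("pics/scene25.png",c["pixels"])
E
```

```text
27.28 p 0.5244 q 0.0429 F [ 0.3  0.7 -1. ] Fp 0.4
side key z [0.0934 0.0939] 95 roof 0.0774
scene key z [0.0944 0.097 ] 139 roof 0.078
```

View pics/side25.png

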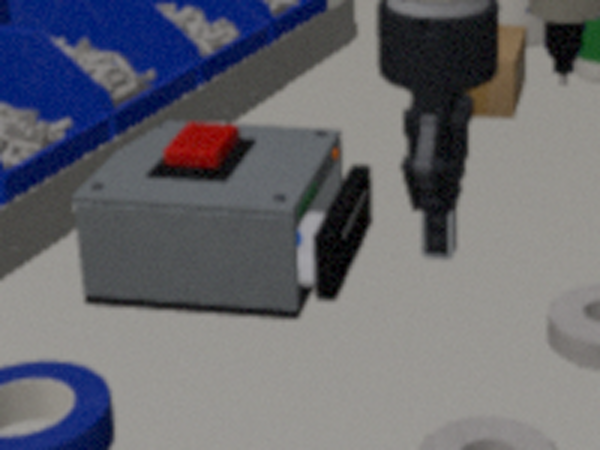

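View pics/scene25.png

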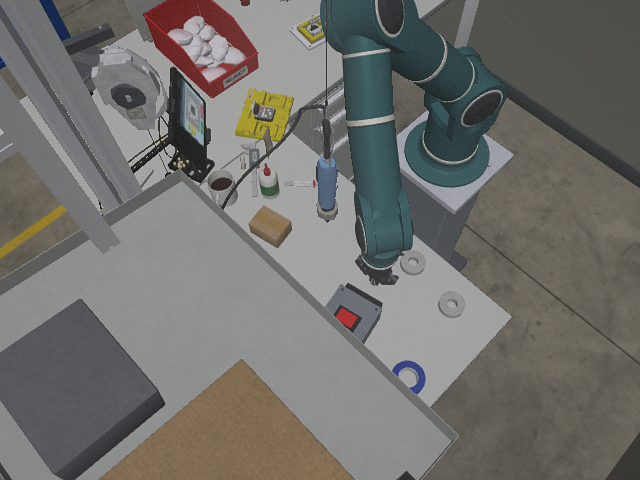

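Request:
send_rows --pt "0 0 0 0 0.5 0 1" --pt "0 0 0 0 1 0 1" --pt "0 0 0 0 1 0 1" --pt "0 0 0 0 1 0 1" --pt "0 0 0 0 1 0 1" --pt "0 0 0 0 1 0 1" --pt "0 0 0 0 1 0 1" --pt "0 0 0 0 1 0 1" --pt "0 0 0 0 1 0 1" --pt "0 0 0 0 1 0 1" --pt "0 0 0 0 1 0 1"

```text
time: 28.4
tool_pos: [0.4966, 0.1522, 0.0229]
tool_rot: [-1.365, 1.101, 1.365]
wrist_force: [-0.2, -0.2, 0.7]
opening: 0.0001
```

```bash
python3 key.py side26
python3 - <<'E'
from h import *
s=robot.state();c=cap("side");P=cloud(c);g=c["pixels"].max(2)
D=P@np.array([.977,.213,0]);Qq=P@np.array([-.213,.977,0])
m=(abs(Qq-.043)<.05)&(P[...,2]>.015)&(P[...,2]<.05)&(D>.56)&(D<.60)&(g<70)
print("front face p (shut expect ~.582)",np.percentile(D[m],[5,20,50]).round(4),m.sum())
E
```

```text
28.4 p 0.5176 q 0.0429 F [-0.2 -0.2  0.7] Fp -0.2
side key z [0.0934 0.0938] 94 roof 0.0774
scene key z [0.0941 0.0958] 158 roof 0.0781
front face p (shut expect ~.582) [0.579  0.5796 0.5799] 183
```

View pics/side26.png

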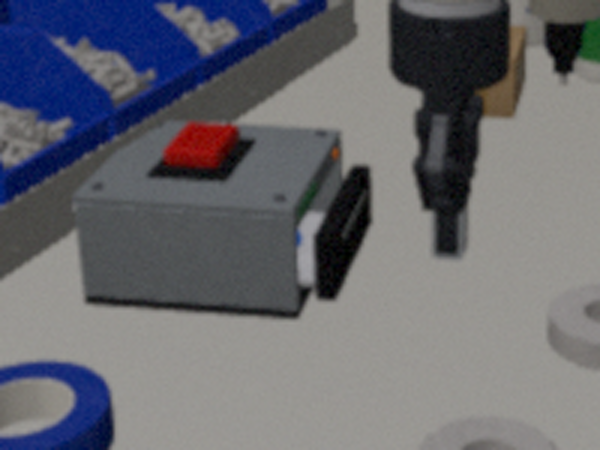

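The tray stays shut, the key is up and the robot is clear of everything, so I am handing in.

```bash
python3 -c "
from plant import order
print(order.hand_in())"
```

```text
the job is handed in; nothing more can be done
None
```

I pressed the red key and the tray popped out. I lowered the smallest ring (50 mm across) over the post, pushed the tray home until it clicked, backed off and handed in at about 28 s.

**Ring:** with the fingers lifted away, its top was level at z ≈ 0.034 m, so it lay flat on the 0.020 m floor. Once the tray was shut I could no longer see it.

**Click:** the key dipped about 4 mm and sprang back to about 0.0935 m, while the push eased to 4–5 N.

**Tray shut:** one second after I let go, the front face was still about 2 mm from the computed shut position, within camera error. The robot was about 50 mm clear of it.

**Forces:** I read forces only at the end of each move. The highest on the station were about 4.6 N on the key, 7 N setting down the ring and 9–10 N on the tray. Peaks in between could have been higher.

**Things that disagreed:**
- **Fingertips:** shut, they reached only about 3 mm past the reported TCP, not the 25 mm stated. I therefore set heights from the depth images and first contact.
- **Post position:** the cameras differed by 2–3 mm on where the post stood. I used the wrist camera, and the ring went on without catching.
- **Push resistance:** just before the click it read 7–9 N in places, against the 5–7 N given.

I saw nothing else on the bench move, but I did not measure the other items or the clearance between the elbow and the driver's cable.

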